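Lock up the proofing bed with the T-key

ROBOT

A 6-joint arm with a two-finger parallel gripper is mounted at the origin on the work surface. World frame = base frame: x ahead of the robot, y to its left, z up, the work surface at z = 0. Lengths are in m, angles in rad, forces in N, time in s.
With the tool pointing down it reaches from about 0.325 to 0.9 m from the base axis. Payload 6.1 kg.
Tool frame: the origin (TCP) lies midway between the tips of the shut fingers; the grasp point (between the pads) lies 19 mm behind it; z points along the fingers, y is the line along which they close (so a half turn about z gives the same grasp; the last joint's range is limited). The gripper opens to 85 mm and grips with 20 to 120 N. Pads are 22 mm wide; open, the fingers measure 114 mm over their backs; the gripper's body (76 mm by 85 mm) begins 54 mm behind the grasp point. The pads swing forward as they close: fully open they stand 13 mm farther back than shut.
Start: joints at [-1.303, 0.22, 1.526, -0, 1.395, -0.126], TCP at [0.24, -0.577, 0.231] pointing down, gripper open.
Joint ranges: [-2.98, 2.98], [-0.91, 2.08], [0.09, 2.57], [-1.24, 4.39], [0.2, 2.65], [-2.68, 2.68]. Speed limits (rad/s): [2.57, 2.57, 3.01, 3.14, 3.14, 3.14].

INTERFACE

Orientations are given as a unit quaternion [x, y, z, w].
In Python, from station import arm, imaging, job gives the robot as it stands.
- The arm moves only by the tool send_rows, never from a script. Its argument "deltas" is a list of rows, each a list of 2 entries, a list of its own where there are three numbers: the shift along the tool's x, y, z in mm, then the turn about the tool's z in degrees. A call has 1 to 5 rows; each row is the pose to reach, as a shift and turn from the pose commanded when the call began, along the tool's axes at that moment; what a row does not reach only later rows make up. A row lasts 1/8 s, in which the tool goes at most 62.5 mm and 10.7 degrees, less where a joint would pass 70% of its speed; a pose out of reach is approached as far as the arm can. A call with a gripper value outside its range is refused whole. "gripper" is the closure, from 0 (fully open) to 1 (shut), set as the call begins (left out, the last holds). The fingers move at their own pace and stop on an object; "squeeze" is the grip in N (left out, the last holds). Time passes only in rows, so rows that repeat a pose let the fingers close. It gives the time, the measured TCP pose, the force, the opening and the grip force at its end, in the units of the state.
- arm.observe(): the state, without advancing time (a new reading comes with each control period).
- imaging.read_camera(name): name is "scene" or "side" or "wrist"; returns a dict with "img" (420x560x3 uint8, blue, green, red), "z_map" (420x560 float32, m along the optical axis (not along the pixel's ray), 0 where there is no reading), "K" (3x3 intrinsics, pixels), "rvec" (rotation vector, rad) and "tvec" (3), from world to camera coordinates, as OpenCV has them; the wrist camera has in their place "tool_from_camera" (4x4, takes a point from camera to tool coordinates, whose origin is the TCP and whose axes are the flange's). Camera axes: x right, y down, z forward; pixel columns grow to the right and rows downward; lengths in m; the calibration is good to about 2 mm. A picture is of the moment at which its call begins: read the wrist's pose just before it.
- job.finish_job(): hands the job in; it is judged then, once.
The state is a dict: "clock": time; "joint_pos": joint angles; "qvel": joint speeds; "joint_torque": joint torques, N m; "eef_pos": TCP position; "eef_rot": TCP orientation; "ft_force": force on the tool from outside, world axes, zero at the start; "wrist_torque": the same for the moment, N m; "grip_width": finger opening in m; "finger_force": force on a finger pad.
Only numpy, scipy, OpenCV 4.12 (cv2) and the standard library are available. Lean on these libraries where they do the work, as an engineer would, in place of code of your own. Each camera call takes 0.05 s, during which the arm holds its last target. There are 200 camera calls.

TASK

Slide the printing blocks that stick out fully home against the bed's back rail, so that all three end in one even row. Then take the T-key from its wooden stand, lower it down the tower's deep shaft onto the square stem, turn the stem clockwise (seen from above) with it as far as it goes so that the comb of teeth locks the blocks in, and put the key back upright in its stand. Leave the other things on the table where they are.

Things in the scene. Friction and masses are not known exactly. Their poses are not given: they have to be found in the camera images.
- bed: grey cast bed fixed to the table: plate 160 (x) x 202 (y) x 10 mm thick; origin under the plate's centre, on the table; x points away from the robot to the back rail. Three lanes 46 mm wide, centre lines at y = -62, 0, +62 mm, parted by 16 mm ribs (tops 24 mm over the table) from x = +3 mm to the rail. A lock tower stands at its +y side.
- rail_face (a point): middle of the back rail's inner face, at x = +65 mm in the bed's frame, on the plate's top; the rail's top is 32 mm over the table
- comb_mid (a point): top of the middle one of three steel comb teeth, 62 mm apart, each 8 mm square and 16 mm above the plate, at x = -7 to +1 mm of the bed's frame; unlocked they stand in front of the ribs; turning the stem fully slides them 25 mm to the bed's +y, in front of the blocks. A block that is not home jams them.
- shaft_mouth (a point): centre of the shaft's mouth on top of the fixed tower, 120 mm over the table, at x = +70, y = +165 mm of the bed's frame; tower 64 x 64 mm; shaft 38 mm square, sides parallel to the bed's, going down to 10 mm over the table
- stem_top (a point): point on the shaft's axis at the top of the stem, 39 mm above the table (81 mm below the mouth); axes fixed, parallel to the bed's
- stem (a joint): turn of the stem, rad: 0 to 0.25 at the start, grows clockwise seen from above to a hard stop at 1.4 (locked). The stem is 12 mm square, 10 to 33 mm over the table, with a 6 mm tall cone on top; at 0 its flats are parallel to the bed's x and y: its yaw is the bed's minus this value. It stays where left; turning takes about 0.2 N m.
- block_a: maple printing block, 60 (x) x 42 (y) x 23 mm tall, 0.06 kg, one of three alike, in one of the bed's lanes on its plate; origin at its underside's centre, x parallel to the bed's. Home, with its far end against the back rail, its origin is at x = +35 mm in the bed's frame; blocks that stick out stand 20 to 45 mm short of that, toward the robot.
- block_b: maple printing block, 60 (x) x 42 (y) x 23 mm tall, 0.06 kg, one of three alike, in one of the bed's lanes on its plate; origin at its underside's centre, x parallel to the bed's. Home, with its far end against the back rail, its origin is at x = +35 mm in the bed's frame; blocks that stick out stand 20 to 45 mm short of that, toward the robot.
- block_c: maple printing block, 60 (x) x 42 (y) x 23 mm tall, 0.06 kg, one of three alike, in one of the bed's lanes on its plate; origin at its underside's centre, x parallel to the bed's. Home, with its far end against the back rail, its origin is at x = +35 mm in the bed's frame; blocks that stick out stand 20 to 45 mm short of that, toward the robot.
- key: steel T-key 160 mm long, shank 12 mm thick, 0.32 kg, upright in the stand; origin at the centre of its lower end, z up. Lower end 23 mm square with a 15 mm square socket 24 mm deep, flats parallel to its x and y (0.25 rad of turning play on the stem either way). Handle: bar along x, 80 x 14 x 14 mm, centre 153 mm above the origin. Fully on the stem the origin is 15 mm over the table.
- stand: dark wooden key stand fixed to the table, base 75 x 75 mm, block 60 x 60 mm, 60 mm tall, with a square pocket 36 mm wide whose floor is 10 mm above the table; origin at the centre of its underside. The key fits the pocket at any yaw.
- ink_can: closed round tin, 72 mm across, 85 mm tall; a bystander, not to be disturbed
- jar: closed jar, 60 mm across, 80 mm tall; a bystander, not to be disturbed
- bottle: bottle, 68 mm across, 180 mm tall; a bystander, not to be disturbed
- brayer: black rubber hand roller lying down, 100 mm wide, about 180 mm long with its wooden handle; a bystander, not to be disturbed
- ink_knife: spatula lying flat; a bystander, not to be disturbed
- reglet: loose wooden strip, 120 x 20 x 16 mm; a bystander, not to be disturbed
- spacer: loose aluminium block, 50 x 30 x 20 mm; a bystander, not to be disturbed
There are look-alikes about, which are no part of the job. Leave any blue or purple look-alike of the block_b alone.

How it is judged:
By the outcome, as a careful person would: the job done as asked, in the order asked, and still so for the second after the job is handed in, with the robot touching nothing.
It also fails if it takes over 72 s, if anything falls off the work surface, if the arm or the gripper's body presses on something with over 40 N, if the wrist force passes 120 N, or if a joint passes its speed limit or range.

## Working session

There is one attempt and no reset: what is moved stays moved. The work goes in short steps, Python scripts to look and compute and a tool call to move; the robot and the scene stay as the last step left them, time stands still between calls to the robot, and variables do not carry over. Pictures are saved under pics/ and viewed, at most 10 in all, crops included, and the job is handed in when it is done.

Besides the shell and the picture viewer there is one more tool, called after "Request:" as a command line: name --argument value ..., lists and objects as JSON in quotes. send_rows: Moves the arm, as the interface text tells. Its arguments: {"type":"object","properties":{"deltas":{"type":"array","items":{"type":"array"}},"gripper":{"type":"number"},"squeeze":{"type":"number"}},"required":["deltas"]}

```bash
ls; mkdir -p pics
python3 - <<'E'
from station import arm, imaging
import cv2,numpy as np,pickle
s=arm.observe();print({k:np.round(v,3).tolist() for k,v in s.items()})
d={}
for n in("scene","side","wrist"):
    c=imaging.read_camera(n);d[n]=c;cv2.imwrite(f"pics/{n}0.png",c["img"])
pickle.dump(d,open("c0.pkl","wb"))
cv2.imwrite("pics/both0.png",cv2.resize(d["scene"]["img"],(800,600)))
E
```

```text
pics
{'clock': 0.0, 'joint_pos': [-1.303, 0.221, 1.528, 0.0, 1.395, -0.126], 'qvel': [-0.001, -0.001, -0.0, 0.002, 0.001, -0.0], 'joint_torque': [0.001, -49.69, -38.939, -0.0, 0.011, 0.0], 'eef_pos': [0.24, -0.577, 0.23], 'eef_rot': [0.981, 0.196, -0.0, -0.001], 'ft_force': [0.139, -0.049, 0.764], 'wrist_torque': [0.075, -0.003, 0.03], 'finger_force': 0.0, 'grip_width': 0.085}
```

View pics/both0.png

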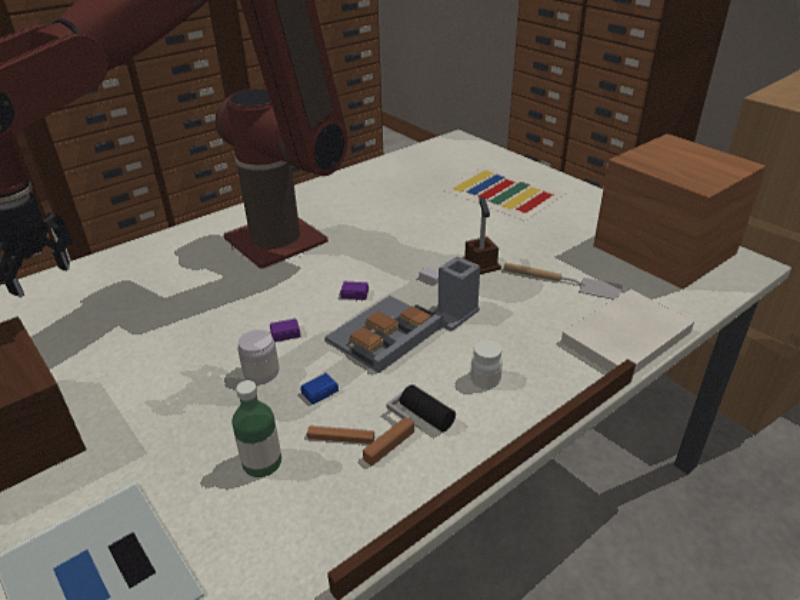

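View pics/side0.png

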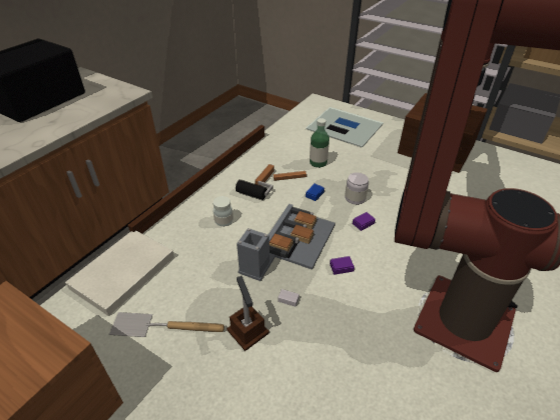

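The scene view (800 px) shows the three brown blocks in the grey bed at (366,340), (381,322) and (414,316). The tower is at (458,290) and the key in its stand at (482,245). The look-alikes are purple at (285,330) and (354,290), and blue at (319,388). The two loose brown strips at (340,434) and (389,440) could also be mistaken for blocks. I choose the brown blocks inside the bed's lanes. In the side view they are at (305,219), (302,233) and (282,242).

```bash
cat > h.py <<'E'
import numpy as np,cv2
def cloud(c,T=None):
    z=c["z_map"];h,w=z.shape;K=c["K"];u,v=np.meshgrid(np.arange(w),np.arange(h))
    P=np.stack([(u-K[0,2])/K[0,0]*z,(v-K[1,2])/K[1,1]*z,z],-1)
    if T is None:
        R=cv2.Rodrigues(np.array(c["rvec"],float))[0];P=(P-np.ravel(c["tvec"]))@R
    else: P=P@T[:3,:3].T+T[:3,3]
    P[z==0]=np.nan
    return P
def proj(c,p):
    return cv2.projectPoints(np.array(p,float).reshape(-1,3),np.array(c["rvec"],float),np.array(c["tvec"],float),c["K"],None)[0].reshape(-1,2)
def rect(p):
    r=cv2.minAreaRect(p[:,:2].astype(np.float32)*1000);return [np.round(x,1).tolist() if not np.isscalar(x) else round(x,1) for x in (r[0],r[1],r[2])]
E
python3 - <<'E'
import pickle;from h import *
d=pickle.load(open("c0.pkl","rb"))
for n in("scene","side"):
    c=d[n];P=cloud(c);img=c["img"];hsv=cv2.cvtColor(img,cv2.COLOR_BGR2HSV)
    print(n,np.linalg.norm(c["tvec"]),c["K"][0,0])
    ok=np.isfinite(P[...,2])&(P[...,0]>.2)&(P[...,0]<.95)
    Z=P[...,2]
    print("table z",np.nanmedian(Z[ok&(abs(Z)<.015)]))
    brown=(hsv[...,0]<20)&(hsv[...,1]>110)
    def comps(m,lab,mn=8):
        k,L,st,ce=cv2.connectedComponentsWithStats(m.astype(np.uint8))
        for i in range(1,k):
            if st[i,4]>=mn:
                p=P[L==i];print(lab,np.round(ce[i]),st[i,4],"mean",np.round(p.mean(0)*1000,0).tolist(),rect(p))
    comps(ok&brown&(Z>.027)&(Z<.04),"blk")
    comps(ok&(Z>.114)&(Z<.128),"z120")
    comps(ok&(Z>.155)&(Z<.19),"key")
    comps(ok&(Z>.056)&(Z<.066),"z60")
    comps(ok&(hsv[...,1]<70)&(Z>.007)&(Z<.014),"plate",30)
E
python3 - <<'E'
import cv2
import numpy as np
a=cv2.imread('pics/scene0.png')[170:275,215:355];b=cv2.imread('pics/side0.png')[195:350,215:355]
a=cv2.resize(a,(560,420),interpolation=2)[:, :];b=cv2.resize(b,None,fx=2.5,fy=2.71,interpolation=2)
b=cv2.resize(b,(240,266));b=cv2.copyMakeBorder(b,0,420-266,0,0,0)
cv2.imwrite('pics/crop1.png',np.hstack([a,b]))
E
```

```text
scene 1.7966493311931615 460.2565095511591
table z 0.0005049582378362065
blk [480.  74.] 11 mean [211.0, 1621.0, 34.0] [[211.0, 1613.7], [11.7, 75.4], 2.8]
blk [470.  78.] 16 mean [213.0, 1521.0, 35.0] [[214.0, 1519.1], [14.0, 80.5], 1.6]
blk [457.  84.] 22 mean [212.0, 1409.0, 33.0] [[212.8, 1411.2], [11.1, 115.2], 0.8]
blk [465. 180.] 305 mean [748.0, 646.0, 34.0] [[766.7, 671.1], [360.9, 191.7], 44.8]
blk [328. 178.] 17 mean [432.0, 296.0, 33.0] [[431.6, 296.0], [4.7, 41.7], 72.3]
blk [343. 180.] 12 mean [477.0, 326.0, 34.0] [[476.5, 326.4], [16.9, 8.1], 72.3]
blk [336. 182.] 15 mean [469.0, 299.0, 32.0] [[470.9, 298.7], [28.3, 11.6], 61.8]
blk [290. 220.] 148 mean [532.0, 38.0, 33.0] [[532.2, 40.1], [57.2, 42.8], 11.6]
blk [267. 224.] 147 mean [500.0, -29.0, 33.0] [[497.9, -28.5], [59.3, 41.4], 2.9]
blk [256. 236.] 165 mean [523.0, -88.0, 33.0] [[521.5, -86.6], [57.4, 39.4], 13.1]
blk [441. 260.] 11 mean [941.0, 234.0, 34.0] [[941.5, 231.2], [1.9, 23.4], 1.8]
blk [420. 276.] 27 mean [941.0, 142.0, 34.0] [[941.2, 143.8], [59.0, 2.7], 89.5]
blk [406. 286.] 25 mean [941.0, 83.0, 34.
[... 7823 characters left out ...]
647.2], [3.7, 73.2], 0.0]
plate [347. 126.] 624 mean [667.0, -696.0, 9.0] [[680.5, -694.6], [220.3, 260.7], 89.5]
plate [312. 125.] 46 mean [792.0, -620.0, 9.0] [[787.5, -636.2], [104.6, 42.9], 88.7]
plate [291. 216.] 51 mean [570.0, -84.0, 10.0] [[569.9, -84.7], [23.4, 35.6], 5.3]
plate [304. 247.] 1057 mean [467.0, 7.0, 10.0] [[472.9, 37.9], [347.5, 133.5], 75.3]
plate [224. 222.] 32 mean [732.0, 56.0, 10.0] [[734.9, 53.8], [57.2, 23.1], 44.1]
plate [285. 229.] 97 mean [554.0, -24.0, 10.0] [[553.2, -25.3], [37.7, 37.9], 8.7]
plate [131. 292.] 115 mean [772.0, 399.0, 11.0] [[771.7, 392.2], [178.1, 9.1], 88.7]
plate [157. 324.] 38 mean [643.0, 433.0, 11.0] [[644.0, 434.0], [48.1, 5.9], 25.6]
```

View pics/crop1.png

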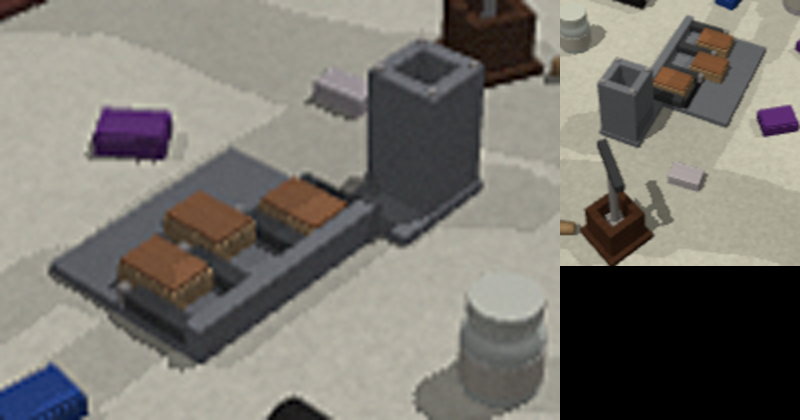

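The crop confirms three brown blocks in the grey lanes. The one nearest the tower (crop pixel 300,205) sits home, and the other two (210,222 and 165,268) stick out. The purple and blue blocks lie off the bed. Bed yaw is about +10°. I'm moving over the bed now for a close look.

Request:
send_rows --deltas '[[[42,-42,-14],-8],[[84,-83,-28],-16],[[127,-125,-42],-24],[[169,-166,-56],-32],[[211,-208,-70],-40]]'

```text
clock: 0.78
eef_pos: [0.3552, -0.3022, 0.3015]
eef_rot: [0.854, 0.521, 0.0, -0.0]
ft_force: [0.2, -0.6, 1.0]
grip_width: 0.0856
finger_force: 0.0
```

```bash
cat > go.py <<'E'
import sys,numpy as np
from station import arm
from scipy.spatial.transform import Rotation as Ro
def pose():
    s=arm.observe();R=Ro.from_quat(s["eef_rot"]).as_matrix()
    return np.array(s["eef_pos"]),R,np.degrees(np.arctan2(R[1,0],R[0,0])),s
if __name__=="__main__":
    p,R,y,s=pose();print(s["clock"],np.round(p*1000,1),"yaw",round(y,2),"tilt",np.round(R[:2,2],4),"f",np.round(s["ft_force"],1),"j6",round(s["joint_pos"][5],2))
    a=list(map(float,sys.argv[1:]))
    for i in range(0,len(a),4):
        t=a[i:i+4];print("delta",np.round(R.T@(np.array(t[:3])-p*1000),1).tolist(),"turn",round(-(t[3]-y),1))
E
python3 go.py 440 -30 320 100
```

```text
0.775 [ 355.2 -302.2  301.5] yaw 62.8 tilt [0.0002 0.0001] f [ 0.2 -0.6  1. ] j6 -0.4
delta [280.9, -49.0, -18.4] turn -37.2
```

Request:
send_rows --deltas '[[[56,-10,-4],-7.5],[[112,-20,-8],-15],[[168,-30,-12],-22.5],[[225,-39,-15],-30],[[281,-49,-18],-37.2]]' --gripper 1 --squeeze 40

```text
clock: 1.4
eef_pos: [0.441, -0.0303, 0.3194]
eef_rot: [0.643, 0.766, 0.0, 0.0]
ft_force: [0.4, -0.7, 0.6]
grip_width: 0.0
finger_force: 0.0
```

```bash
cat > look.py <<'E'
import sys,pickle
from go import *;from h import *;from station import imaging
p,R,y,s=pose()
c=imaging.read_camera("wrist");T=np.eye(4);T[:3,:3]=R;T[:3,3]=p;T=T@np.array(c["tool_from_camera"])
c["T"]=T;pickle.dump(c,open(f"w_{sys.argv[1]}.pkl","wb"));cv2.imwrite(f"pics/w_{sys.argv[1]}.png",c["img"])
E
python3 look.py 1; python3 go.py
```

```text
1.45 [442.2 -24.1 319.9] yaw 100.58 tilt [0.0021 0.0047] f [-1.8  4.8  0.3] j6 -0.42
```

View pics/w_1.png

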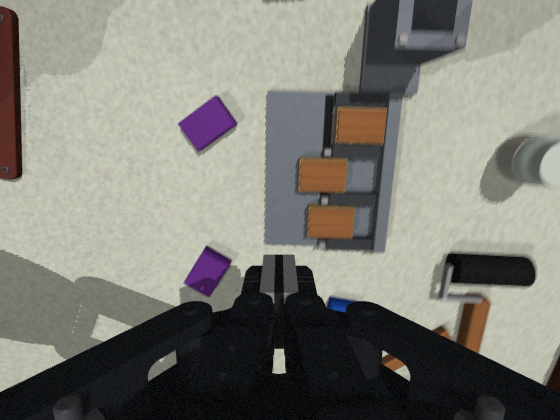

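The wrist view shows the plate spanning roughly (268–390, 92–250). The blocks are at (360,126), which is home, and at (323,175) and (331,222), which stick out. Teeth are visible at (327,152) and (323,200), and the tower top is at (435,20). Next I'm measuring from it.

```bash
python3 look.py 2
cat > meas.py <<'E'
import sys,pickle;from h import *
c=pickle.load(open(f"w_{sys.argv[1]}.pkl","rb"));P=cloud(c,c["T"]);Z=P[...,2];hsv=cv2.cvtColor(c["img"],cv2.COLOR_BGR2HSV)
K=c["K"];T=c["T"]
def cast(uv,z):
    uv=np.asarray(uv,float).reshape(-1,2);d=np.c_[(uv-[K[0,2],K[1,2]])/[K[0,0],K[1,1]],np.ones(len(uv))]@T[:3,:3].T
    o=T[:3,3];return (o+d*((z-o[2])/d[:,2])[:,None])*1000
box=(P[...,0]>.35)&(P[...,0]<.65)&(P[...,1]>-.2)&(P[...,1]<.25)
print("table",np.nanmedian(Z[box&(abs(Z)<.012)&(hsv[...,2]>140)]),"blk/top z")
m=box&(hsv[...,0]<20)&(hsv[...,1]>110)&(Z>.026)&(Z<.042)
k,L,st,ce=cv2.connectedComponentsWithStats(m.astype(np.uint8))
for i in range(1,k):
    if st[i,4]>100:
        v,u=np.nonzero(L==i);q=cast(np.c_[u,v],.033);print("blk",ce[i].round(),np.median(Z[L==i]).round(4),rect(q))
m=box&(Z>.112)&(Z<.13);v,u=np.nonzero(m)
if len(u)>50:print("tower",len(u),rect(cast(np.c_[u,v],.12)))
m=box&(Z>.005)&(Z<.045)&(P[...,1]<.095)&~((hsv[...,0]<20)&(hsv[...,1]>110)&(Z>.026));m=cv2.morphologyEx(m.astype(np.uint8),cv2.MORPH_OPEN,np.ones((3,3)))
# front edge of the plate: per row first plate column
pts=[]
for v in range(105,235,4):
    u=np.nonzero(m[v])[0]
    if len(u)>20: pts.append([u[0]-.5,v])
q=cast(pts,.010);vx,vy,x0,y0=cv2.fitLine(q[:,:2].astype(np.float32),cv2.DIST_HUBER,0,.01,.01).ravel()
th=np.degrees(np.arctan2(-vx,vy));th=(th+90)%180-90
print("front edge yaw",th,"pt",x0,y0)
E
python3 meas.py 1;python3 meas.py 2;python3 go.py
```

```text
table -0.00011885181978241177 blk/top z
blk [360. 126.] 0.0328 [[527940.6, 42869.2], [60021.8, 39778.7], 8.4]
blk [322. 176.] 0.0327 [[495129.1, -24278.8], [58685.8, 41701.0], 8.5]
blk [330. 223.] 0.0327 [[517845.2, -82103.1], [59037.8, 40615.0], 9.9]
tower 2533 [[549663.1, 137086.3], [66601.6, 42823.4], 8.4]
front edge yaw 38.28566 pt 396.20007 -30.46384
table -9.922402621470594e-05 blk/top z
blk [357. 134.] 0.0328 [[527674.3, 41861.9], [59624.4, 40771.8], 8.3]
blk [319. 182.] 0.0328 [[494568.0, -24264.6], [58737.3, 41731.7], 8.3]
blk [326. 229.] 0.0327 [[517164.0, -82777.4], [58724.4, 41960.0], 7.8]
tower 2874 [[549119.4, 141573.4], [66390.5, 51751.2], 8.3]
front edge yaw 38.878845 pt 394.39938 -22.91549
1.5 [441.5 -27.3 319.6] yaw 100.31 tilt [0.0009 0.0019] f [-0.7 -1.1  0.4] j6 -0.42
```

```bash
cat > bed.py <<'E'
import sys,numpy as np
th=np.radians(8.3);R=np.array([[np.cos(th),-np.sin(th)],[np.sin(th),np.cos(th)]]);o=np.array([501.9,-23.3])
a=list(map(float,sys.argv[1:]))
for i in range(0,len(a),2):print(a[i:i+2],np.round(o+R@a[i:i+2],1))
E
python3 bed.py -65 -62 -75 0 70 165; python3 go.py 446.5 -94 22 98.3
```

```text
[-65.0, -62.0] [446.5 -94. ]
[-75.0, 0.0] [427.7 -34.1]
[70.0, 165.0] [547.3 150.1]
1.5 [441.5 -27.3 319.6] yaw 100.31 tilt [0.0009 0.0019] f [-0.7 -1.1  0.4] j6 -0.42
delta [-67.0, -7.4, 297.5] turn 2.0
```

Request:
send_rows --deltas '[[[-30,-3,50],1.7],[[-64,-5,100],1.7],[[-64,-5,160],1.7],[[-64,-5,215],1.7],[[-64,-5,260],1.7]]'

```text
clock: 2.12
eef_pos: [0.4453, -0.0966, 0.0569]
eef_rot: [0.656, 0.754, -0.0, -0.001]
ft_force: [0.3, 0.4, 0.7]
grip_width: 0.0001
finger_force: 0.0
```

Request:
send_rows --deltas '[[[0,0,25],0],[[0,0,38],0],[[0,0,38],0],[[0,8,38],0],[[0,16,38],0]]'

```text
clock: 2.75
eef_pos: [0.4645, -0.0943, 0.0228]
eef_rot: [0.656, 0.755, 0.001, 0.001]
ft_force: [0.4, 0.4, -0.9]
grip_width: -0.0003
finger_force: 0.0
```

```bash
python3 go.py
```

```text
2.75 [464.5 -94.3  22.8] yaw 98.06 tilt [ 0.0028 -0.001 ] f [ 0.4  0.4 -0.9] j6 -0.51
```

Request:
send_rows --deltas '[[[2,8,0],0],[[2,16,0],0],[[2,23,0],0],[[2,29,0],0],[[2,34,0],0]]'

```text
clock: 3.38
eef_pos: [0.4961, -0.0871, 0.0215]
eef_rot: [0.656, 0.755, -0.0, -0.0]
ft_force: [-3.3, -1.8, 6.4]
grip_width: -0.0002
finger_force: 3.0
```

Request:
send_rows --deltas '[[[0,2,0],0],[[0,4,0],0],[[0,5,0],0],[[0,6,0],0]]'

```text
clock: 3.88
eef_pos: [0.5017, -0.0863, 0.0214]
eef_rot: [0.656, 0.755, -0.0, -0.0]
ft_force: [-4.5, -0.7, 7.6]
grip_width: -0.0002
finger_force: 3.2
```

```bash
python3 go.py
```

```text
3.875 [501.7 -86.3  21.4] yaw 98.06 tilt [-0.0009 -0.    ] f [-4.5 -0.7  7.6] j6 -0.47
```

Request:
send_rows --deltas '[[[0,1,0],0],[[0,2,0],0],[[0,3,0],0],[[0,3,0],0]]'

```text
clock: 4.38
eef_pos: [0.5048, -0.0859, 0.0215]
eef_rot: [0.656, 0.755, -0.0, -0.0]
ft_force: [-4.3, 0.2, 5.3]
grip_width: -0.0003
finger_force: 2.7
```

Request:
send_rows --deltas '[[[0,1,0],0],[[0,2,0],0],[[0,3,0],0],[[0,3,0],0]]'

```text
clock: 4.88
eef_pos: [0.506, -0.0857, 0.0213]
eef_rot: [0.656, 0.755, -0.002, -0.002]
ft_force: [-10.5, -2.1, 12.5]
grip_width: -0.0003
finger_force: 7.1
```

```bash
python3 go.py
```

```text
4.875 [506.  -85.7  21.3] yaw 98.08 tilt [-0.0045 -0.0002] f [-10.5  -2.1  12.5] j6 -0.46
```

Request:
send_rows --deltas '[[[0,2,0],0],[[0,3,0],0],[[0,3,0],0],[[0,3,0],0]]'

```text
clock: 5.38
eef_pos: [0.5063, -0.0856, 0.0212]
eef_rot: [0.655, 0.755, -0.004, -0.004]
ft_force: [-21.8, -5.0, 22.1]
grip_width: -0.0003
finger_force: 13.8
```

Request:
send_rows --deltas '[[[0,-15,0],0],[[0,-40,-10],0],[[20,-65,-28],0],[[62,-65,-28],0],[[62,-65,-10],0]]'

```text
clock: 6.0
eef_pos: [0.4385, -0.0311, 0.0322]
eef_rot: [0.655, 0.756, 0.001, 0.001]
ft_force: [0.2, -0.7, -1.1]
grip_width: 0.0
finger_force: 0.0
```

```bash
python3 go.py 437.6 -32.7 21 98.3
```

```text
6.0 [438.5 -31.1  32.2] yaw 98.17 tilt [ 0.0039 -0.0001] f [ 0.2 -0.7 -1.1] j6 -0.39
delta [-1.5, -1.2, 11.2] turn -0.1
```

Request:
send_rows --deltas '[[[-1,0,10],0],[[-1,12,10],0],[[-1,24,10],0],[[-1,34,10],0],[[-1,43,10],0]]'

```text
clock: 6.62
eef_pos: [0.4815, -0.0278, 0.0216]
eef_rot: [0.656, 0.755, -0.0, 0.0]
ft_force: [-2.8, 0.3, 3.2]
grip_width: 0.0
finger_force: 1.9
```

Request:
send_rows --deltas '[[[0,5,0],0],[[0,10,0],0],[[0,14,0],0],[[0,17,0],0],[[0,19,0],0]]'

```text
clock: 7.25
eef_pos: [0.4974, -0.0253, 0.0214]
eef_rot: [0.655, 0.755, -0.002, -0.002]
ft_force: [-14.5, -2.9, 15.3]
grip_width: -0.0003
finger_force: 9.4
```

```bash
python3 go.py
```

```text
7.25 [497.4 -25.3  21.4] yaw 98.1 tilt [-0.0051 -0.0005] f [-14.5  -2.9  15.3] j6 -0.35
```

Request:
send_rows --deltas '[[[0,2,0],0],[[0,2,0],0],[[0,2,0],0],[[0,-15,0],0],[[0,-40,-20],0]]'

```text
clock: 7.88
eef_pos: [0.4584, -0.0304, 0.0404]
eef_rot: [0.656, 0.755, -0.0, -0.001]
ft_force: [-0.7, 0.1, -0.2]
grip_width: 0.0001
finger_force: 0.0
```

Request:
send_rows --deltas '[[[0,-20,-60],0],[[0,-25,-120],0],[[0,-25,-180],0],[[0,-25,-230],0],[[0,-25,-230],0]]' --gripper 0.5

```text
clock: 8.5
eef_pos: [0.4377, -0.0347, 0.2765]
eef_rot: [0.656, 0.755, 0.002, 0.005]
ft_force: [0.9, 0.1, -0.2]
grip_width: 0.0425
finger_force: 0.0
```

Request:
send_rows --deltas '[[[0,0,0],0],[[0,0,0],0]]'

```text
clock: 8.75
eef_pos: [0.4341, -0.0338, 0.2694]
eef_rot: [0.656, 0.755, -0.001, -0.002]
ft_force: [0.4, 0.2, -0.4]
grip_width: 0.0428
finger_force: 0.0
```

```bash
python3 look.py 3; python3 meas.py 3; python3 go.py
python3 -c "
import cv2;i=cv2.imread('pics/w_3.png');cv2.imwrite('pics/crop3.png',cv2.resize(i[:260,220:460],None,fx=2.2,fy=2.2))"
```

```text
table -0.0001359270364769405 blk/top z
blk [376. 123.] 0.0328 [[527555.6, 41901.4], [59875.8, 40063.2], 9.0]
blk [373. 180.] 0.0327 [[536763.6, -18242.0], [59975.9, 40179.0], 8.0]
blk [369. 233.] 0.0327 [[545282.4, -79311.5], [59815.9, 41262.0], 8.0]
tower 2300 [[551183.8, 125852.1], [66810.3, 20962.0], 7.9]
front edge yaw 41.931534 pt 393.7318 -24.685555
8.8 [434.1 -33.9 269.4] yaw 98.06 tilt [-0.0032  0.0009] f [-0.1  0.3 -0.2] j6 -0.4
```

View pics/crop3.png

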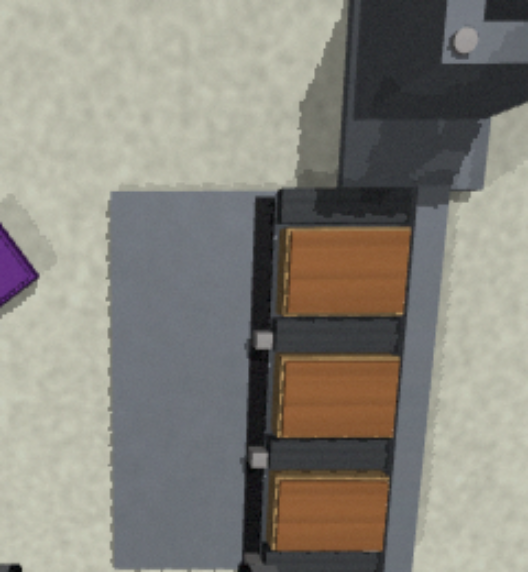

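All three blocks are now flush at the rail: (347,272), (338,397) and (330,513) in the crop, collinear at the bed's yaw. The teeth at (263,340) and (258,458) stand in front of the ribs. Next is the key.

```bash
python3 go.py 494 270 300 120 510 275 300 143
```

```text
8.8 [434.1 -33.9 269.4] yaw 98.06 tilt [-0.0032  0.0009] f [-0.1  0.3 -0.2] j6 -0.4
delta [292.5, 101.8, -30.5] turn -21.9
delta [295.2, 118.4, -30.5] turn -44.9
```

Request:
send_rows --deltas '[[[55,20,-6],-9],[[113,42,-12],-18],[[171,65,-18],-27],[[229,88,-24],-36],[[287,111,-30],-45]]' --gripper 0

```text
clock: 9.43
eef_pos: [0.5042, 0.267, 0.2999]
eef_rot: [0.314, 0.949, -0.001, -0.001]
ft_force: [0.9, -1.3, -0.4]
grip_width: 0.0853
finger_force: 0.0
```

Request:
send_rows --deltas '[[[0,0,0],0],[[0,0,0],0],[[0,0,0],0]]'

```text
clock: 9.8
eef_pos: [0.5043, 0.2638, 0.3007]
eef_rot: [0.318, 0.948, -0.0, -0.0]
ft_force: [0.0, -0.3, -0.0]
grip_width: 0.0854
finger_force: 0.0
```

```bash
python3 look.py 4; python3 go.py
cat > key.py <<'E'
import sys,pickle;from h import *
c=pickle.load(open(f"w_{sys.argv[1]}.pkl","rb"));P=cloud(c,c["T"]);Z=P[...,2]
b=(abs(P[...,0]-.446)<.09)&(abs(P[...,1]-.324)<.09)
for n,lo,hi in(("bar top",.145,.19),("stand top",.055,.065)):
    m=b&(Z>lo)&(Z<hi);print(n,m.sum(),np.median(Z[m]) if m.any() else 0, np.argwhere(m).mean(0)[::-1].round() if m.any() else 0, rect(P[m]*1000/1000) if m.any() else 0)
E
python3 key.py 4
```

```text
9.85 [504.4 263.7 301. ] yaw 142.93 tilt [-0.0004 -0.0004] f [ 0.6  0.2 -0.3] j6 -0.58
bar top 2105 0.16970258824977574 [296.  91.] [[445.5, 324.7], [14.1, 80.4], 53.9]
stand top 1684 0.05990749837829776 [289. 102.] [[445.5, 324.7], [60.1, 60.0], 73.1]
```

View pics/w_4.png

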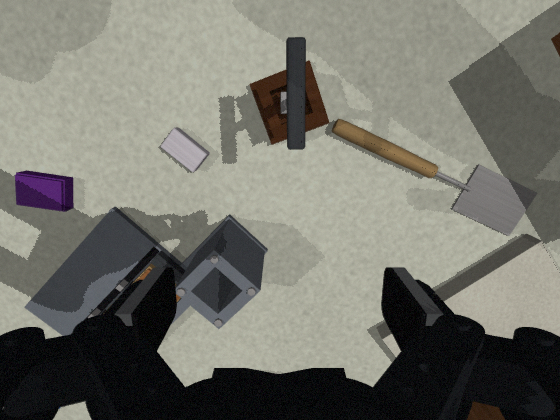

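The view shows the key's dark bar at (296,91), centred over its brown stand at (289,102), with the tower's mouth at (218,288). The bar's yaw is 143.9° and its top is at 170 mm.

```bash
python3 go.py 445.5 324.7 144.5 143.9
python3 - <<'E'
import pickle;from h import *
c=pickle.load(open("w_4.pkl","rb"));P=cloud(c,c["T"]);Z=P[...,2]
m=(abs(P[...,0]-.548)<.06)&(abs(P[...,1]-.15)<.06)&(abs(Z-.12)<.004)
print(m.sum(),np.median(Z[m]),rect(P[m]))
E
```

```text
9.85 [504.4 263.7 301. ] yaw 142.93 tilt [-0.0004 -0.0004] f [ 0.6  0.2 -0.3] j6 -0.58
delta [83.7, 13.2, 156.5] turn -1.0
2441 0.1198006478597029 [[549.0, 149.2], [64.5, 65.5], 8.5]
```

Request:
send_rows --deltas '[[[30,5,5],-1],[[60,10,15],-1],[[84,13,45],-1],[[84,13,90],-1],[[84,13,130],-1]]'

```text
clock: 10.48
eef_pos: [0.445, 0.325, 0.1704]
eef_rot: [0.309, 0.951, 0.0, 0.0]
ft_force: [0.9, 0.8, -0.7]
grip_width: 0.0855
finger_force: 0.0
```

Request:
send_rows --deltas '[[[0,0,15],0],[[0,0,26],0],[[0,0,26],0],[[0,0,26],0]]'

```text
clock: 10.98
eef_pos: [0.4462, 0.3263, 0.1468]
eef_rot: [0.309, 0.951, 0.001, 0.001]
ft_force: [-0.7, 0.3, 1.0]
grip_width: 0.0853
finger_force: 0.0
```

```bash
python3 go.py 445.5 324.7 144.5 143.9
```

```text
10.975 [446.2 326.3 146.8] yaw 144.05 tilt [0.0023 0.0012] f [-0.7  0.3  1. ] j6 -0.45
delta [-0.4, -1.7, 2.3] turn 0.1
```

Still settling within 2 mm, so I'm closing on the bar.

Request:
send_rows --deltas '[[[0,0,0],0],[[0,-1,1],0],[[0,-1,1],0],[[0,-1,1],0],[[0,-1,1],0]]' --gripper 1 --squeeze 100

```text
clock: 11.6
eef_pos: [0.4448, 0.3253, 0.1446]
eef_rot: [0.309, 0.951, 0.0, 0.0]
ft_force: [0.6, -0.4, 1.0]
grip_width: 0.0123
finger_force: 98.2
```

Request:
send_rows --deltas '[[[0,0,0],0],[[0,0,0],0],[[0,0,-10],0],[[0,0,-25],0]]'

```text
clock: 12.1
eef_pos: [0.4438, 0.3247, 0.1689]
eef_rot: [0.308, 0.951, -0.001, -0.001]
ft_force: [-0.0, -0.6, -2.7]
grip_width: 0.0122
finger_force: 97.7
```

```bash
python3 go.py
```

```text
12.1 [443.8 324.7 168.9] yaw 144.06 tilt [-0.0022 -0.0011] f [-0.  -0.6 -2.7] j6 -0.46
```

Request:
send_rows --deltas '[[[0,0,-50],3],[[0,0,-100],12],[[-25,-11,-133],22],[[-65,-28,-133],32],[[-105,-46,-133],42]]'

```text
clock: 12.72
eef_pos: [0.5032, 0.2256, 0.304]
eef_rot: [0.631, 0.776, 0.001, 0.001]
ft_force: [0.7, 0.7, -3.0]
grip_width: 0.0122
finger_force: 97.9
```

```bash
python3 go.py 548.3 149.5 300 91
```

```text
12.725 [503.2 225.6 304. ] yaw 101.8 tilt [0.0021 0.0006] f [ 0.7  0.7 -3. ] j6 0.07
delta [-83.7, 28.6, 4.1] turn 10.8
```

Request:
send_rows --deltas '[[[-28,10,2],4],[[-56,20,3],8],[[-83,28,4],11],[[-83,28,4],11],[[-83,28,4],11]]'

```text
clock: 13.35
eef_pos: [0.5471, 0.1513, 0.2987]
eef_rot: [0.7, 0.714, 0.0, -0.0]
ft_force: [0.8, 0.6, -1.9]
grip_width: 0.0123
finger_force: 98.0
```

Request:
send_rows --deltas '[[[0,0,0],0],[[0,0,0],0]]'

```text
clock: 13.6
eef_pos: [0.547, 0.1517, 0.2984]
eef_rot: [0.7, 0.714, 0.0, -0.0]
ft_force: [0.2, -0.5, -2.7]
grip_width: 0.0118
finger_force: 98.0
```

```bash
python3 go.py 548.3 149.5 300 91
python3 - <<'E'
import pickle;from h import *;from station import imaging
for n in("scene","side"):
    c=imaging.read_camera(n);pickle.dump(c,open(f"{n}5.pkl","wb"))
    P=cloud(c);u,v=proj(c,[[.548,.15,.16]])[0].astype(int)
    I=c["img"][v-60:v+60,u-50:u+50];cv2.imwrite(f"pics/{n}5.png",cv2.resize(I,(400,480),interpolation=2))
    b=(abs(P[...,0]-.548)<.06)&(abs(P[...,1]-.15)<.06);Z=P[...,2]
    m=b&(Z>.135)&(Z<.21);print(n,"low shank",m.sum(),np.median(P[m],0),Z[m].min());m=b&(Z>.225)&(Z<.28);print("up shank",np.median(P[m],0))
    m=b&(abs(Z-.12)<.005);print("tower",rect(P[m]))
a=cv2.imread("pics/scene5.png");b=cv2.imread("pics/side5.png");cv2.imwrite("pics/k5.png",np.hstack([a,b]))
E
```

```text
13.6 [547.  151.7 298.4] yaw 91.13 tilt [0.0001 0.0001] f [ 0.2 -0.5 -2.7] j6 0.11
delta [-2.2, 1.3, -1.6] turn 0.1
scene low shank 134 [0.55442084 0.14314696 0.18539323] 0.16366790779355733
up shank [0.55199825 0.1458283  0.25484735]
tower [[550.6, 147.6], [67.2, 70.1], 7.7]
side low shank 163 [0.54287228 0.15832917 0.18630094] 0.16098100479874014
up shank [0.54507498 0.15497316 0.25429843]
tower [[550.6, 150.0], [66.0, 68.6], 8.4]
```

View pics/k5.png

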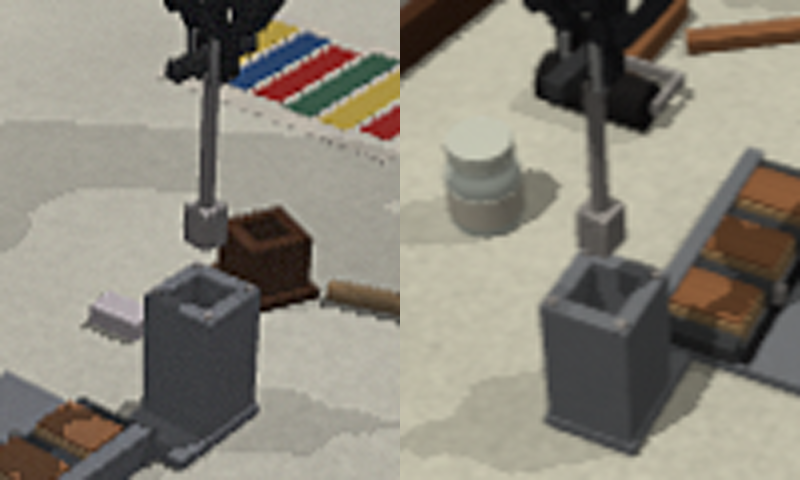

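The key hangs straight above the mouth: the socket is at (206,222) in the left picture and (600,228) in the right, with the shaft just below it. I'm lowering it.

Request:
send_rows --deltas '[[[-1.5,1,20],0],[[-1.5,1,45],0],[[-1.5,1,70],0],[[-1.5,1,90],0],[[-1.5,1,104],0]]'

```text
clock: 14.32
eef_pos: [0.5476, 0.1494, 0.1922]
eef_rot: [0.701, 0.714, -0.001, -0.001]
ft_force: [-0.5, -0.7, -2.5]
grip_width: 0.0122
finger_force: 97.9
```

Request:
send_rows --deltas '[[[0,0,5],0],[[0,0,10],0],[[0,0,14],0],[[0,0,17],0]]'

```text
clock: 14.82
eef_pos: [0.5486, 0.1496, 0.1776]
eef_rot: [0.701, 0.714, 0.0, 0.0]
ft_force: [-0.2, -0.3, -3.0]
grip_width: 0.0121
finger_force: 97.9
```

```bash
python3 go.py
```

```text
14.825 [548.6 149.6 177.6] yaw 91.07 tilt [0.0009 0.0001] f [-0.2 -0.3 -3. ] j6 0.11
```

Request:
send_rows --deltas '[[[0,0,3],0],[[0,0,6],0],[[0,0,9],0],[[0,0,12],0]]'

```text
clock: 15.32
eef_pos: [0.5483, 0.1495, 0.1651]
eef_rot: [0.701, 0.714, 0.0, 0.0]
ft_force: [-0.9, 0.0, -2.5]
grip_width: 0.0121
finger_force: 97.9
```

```bash
python3 go.py
```

```text
15.325 [548.3 149.5 165.1] yaw 91.06 tilt [0. 0.] f [-0.9  0.  -2.5] j6 0.11
```

Request:
send_rows --deltas '[[[0,0,4],0],[[0,0,8],0],[[0,0,11],0],[[0,0,14],0],[[0,0,14.5],0]]'

```text
clock: 15.95
eef_pos: [0.5482, 0.1495, 0.1504]
eef_rot: [0.701, 0.714, -0.0, -0.0]
ft_force: [-0.6, 0.1, -2.4]
grip_width: 0.0122
finger_force: 97.9
```

```bash
python3 go.py
```

```text
15.95 [548.2 149.5 150.4] yaw 91.06 tilt [-0.0005 -0.    ] f [-0.6  0.1 -2.4] j6 0.11
```

Free all the way down to origin ≈ 16 mm. Now turning clockwise.

Request:
send_rows --deltas '[[[0,0,0],6],[[0,0,0],12],[[0,0,0],18],[[0,0,0],24],[[0,0,0],30]]'

```text
clock: 16.58
eef_pos: [0.5487, 0.1497, 0.151]
eef_rot: [0.862, 0.507, 0.0, 0.0]
ft_force: [-0.1, 0.1, -1.9]
grip_width: 0.0124
finger_force: 97.9
```

```bash
python3 go.py 548.2 149.5 150.4 5; python3 -c "
from station import arm;print(arm.observe()['wrist_torque'])"
```

```text
16.575 [548.7 149.7 151. ] yaw 60.89 tilt [0.0009 0.0003] f [-0.1  0.1 -1.9] j6 0.64
delta [-0.4, -0.3, 0.6] turn 55.9
[ 0.16763054 -0.13256905  0.16917457]
```

Request:
send_rows --deltas '[[[0,0,0],6],[[0,0,0],12],[[0,0,0],18],[[0,0,0],24],[[0,0,0],30]]'

```text
clock: 17.2
eef_pos: [0.5488, 0.1496, 0.151]
eef_rot: [0.964, 0.266, 0.001, 0.0]
ft_force: [0.9, 0.1, -2.0]
grip_width: 0.0123
finger_force: 97.8
```

```bash
python3 go.py 548.2 149.5 150.4 5; python3 -c "
from station import arm;print(arm.observe()['wrist_torque'])"
```

```text
17.2 [548.8 149.6 151. ] yaw 30.89 tilt [0.0011 0.0001] f [ 0.9  0.1 -2. ] j6 1.16
delta [-0.5, -0.2, 0.6] turn 25.9
[ 0.04900227 -0.22145287  0.25790516]
```

Request:
send_rows --deltas '[[[0,0,0],6],[[0,0,0],12],[[0,0,0],17],[[0,0,0],22],[[0,0,0],24]]'

```text
clock: 17.82
eef_pos: [0.5487, 0.1495, 0.151]
eef_rot: [0.998, 0.061, 0.0, 0.0]
ft_force: [0.3, 0.1, -3.5]
grip_width: 0.012
finger_force: 97.8
```

```bash
python3 go.py; python3 -c "
from station import arm;print(arm.observe()['wrist_torque'])"
```

```text
17.825 [548.7 149.5 151. ] yaw 7.02 tilt [ 0.001  -0.0001] f [ 0.3  0.1 -3.5] j6 1.58
[-0.062697   -0.33475813  0.20191784]
```

Request:
send_rows --deltas '[[[0,0,0],1],[[0,0,0],2],[[0,0,0],3],[[0,0,0],3]]'

```text
clock: 18.32
eef_pos: [0.5486, 0.1495, 0.151]
eef_rot: [0.999, 0.035, 0.0, 0.0]
ft_force: [1.1, -0.5, -1.9]
grip_width: 0.012
finger_force: 98.1
```

```bash
python3 go.py; python3 -c "
from station import arm;print(arm.observe()['wrist_torque'])"
```

```text
18.325 [548.6 149.5 151. ] yaw 4.06 tilt [ 0.0006 -0.    ] f [ 1.1 -0.5 -1.9] j6 1.63
[-0.08954572 -0.42169739  0.14700237]
```

Request:
send_rows --deltas '[[[0,0,0],1.5],[[0,0,0],3],[[0,0,0],4],[[0,0,0],4]]'

```text
clock: 18.82
eef_pos: [0.5485, 0.1495, 0.151]
eef_rot: [1.0, 0.0, 0.0, -0.0]
ft_force: [1.6, -2.1, -0.6]
grip_width: 0.0122
finger_force: 98.2
```

```bash
python3 go.py; python3 -c "
from station import arm;print(arm.observe()['wrist_torque'])"
```

```text
18.825 [548.5 149.5 151. ] yaw 0.05 tilt [0.0004 0.    ] f [ 1.6 -2.1 -0.6] j6 1.7
[-0.12418603 -0.4606047   0.07774342]
```

Request:
send_rows --deltas '[[[0,0,0],1.5],[[0,0,0],3],[[0,0,0],4],[[0,0,0],4]]'

```text
clock: 19.32
eef_pos: [0.5485, 0.1495, 0.151]
eef_rot: [0.999, -0.034, 0.0, -0.0]
ft_force: [1.5, -0.7, 0.9]
grip_width: 0.0121
finger_force: 98.3
```

```bash
python3 go.py; python3 -c "
from station import arm;print(arm.observe()['wrist_torque'])"
```

```text
19.325 [548.5 149.5 151. ] yaw -3.95 tilt [0.0004 0.    ] f [ 1.5 -0.7  0.9] j6 1.77
[-0.07710163 -0.43426642  0.11456399]
```

```bash
python3 look.py 6
python3 - <<'E'
import pickle;from h import *;from station import imaging
I=[]
for n,w,sz in(("scene",(45,50),(360,400)),("side",(55,50),(440,400))):
    c=imaging.read_camera(n);pickle.dump(c,open(f"{n}6.pkl","wb"))
    u,v=proj(c,[[.52,.05,.06]])[0].astype(int)
    I.append(cv2.resize(c["img"][v-w[1]:v+w[1],u-w[0]:u+w[0]],sz,interpolation=2))
cv2.imwrite("pics/k6.png",np.hstack(I))
E
```

View pics/k6.png

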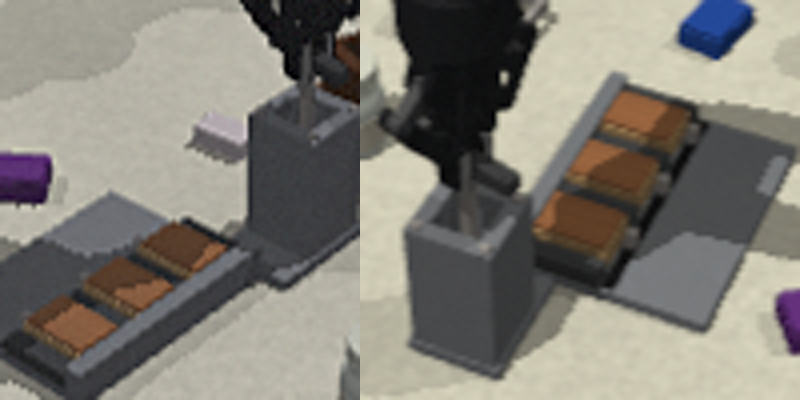

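The side crop shows the teeth at (630,235), (660,185) and (692,130), now in front of the blocks. I'm measuring how far they moved.

Run:
```python
import pickle;from h import *
th=np.radians(8.3);R=np.array([[np.cos(th),-np.sin(th)],[np.sin(th),np.cos(th)]])
for f in("side6","side0"):
    if f=="side0": c=pickle.load(open("c0.pkl","rb"))["side"]
    else: c=pickle.load(open("side6.pkl","rb"))
    P=cloud(c)*1000;B=(P[...,:2]-[499.9,-20.3])@R;Z=P[...,2]   # side cam offset approx
    hsv=cv2.cvtColor(c["img"],cv2.COLOR_BGR2HSV)
    m=(B[...,0]>-13)&(B[...,0]<3)&(abs(B[...,1])<115)&(Z>15)&(Z<32)&(hsv[...,1]<90)
    k,L,st,ce=cv2.connectedComponentsWithStats(m.astype(np.uint8))
    for i in range(1,k):
        if st[i,4]>=3: print(f,ce[i].round(),st[i,4],"bed",B[L==i].mean(0).round(1),B[L==i].min(0).round(1),B[L==i].max(0).round(1),Z[L==i].max().round(1))
for f in("scene6","side6"):
    P=cloud(pickle.load(open(f+".pkl","rb")))*1000;Z=P[...,2]
    m=(abs(P[...,0]-548)<50)&(abs(P[...,1]-150)<50)&(Z>160)&(Z<173);print(f,"bar",m.sum(),rect(P[m]/1000))
c=pickle.load(open("w_6.pkl","rb"));P=cloud(c,c["T"])*1000;Z=P[...,2]
m=(abs(P[...,0]-548)<55)&(abs(P[...,1]-150)<55)&(Z>160)&(Z<173);print("wrist",m.sum(),rect(P[m]/1000) if m.any() else 0)
B=(P[...,:2]-[501.9,-23.6])@R
m=(B[...,0]>-13)&(B[...,0]<4)&(abs(B[...,1])<115)&(Z>15)&(Z<32);k,L,st,ce=cv2.connectedComponentsWithStats(m.astype(np.uint8))
for i in range(1,k):
    if st[i,4]>=6: print("w",ce[i].round(),st[i,4],B[L==i].mean(0).round(1))
```

```text
side6 [309. 219.] 10 bed [ -0.2 -73.8] [ -3.  -82.8] [  2.3 -68.5] 28.4
side6 [301. 231.] 9 bed [ -0.1 -12.9] [ -2.5 -17.5] [ 2.9 -9.1] 25.9
side6 [293. 245.] 8 bed [ 0.1 49.6] [-2.6 43.8] [ 2.5 54.2] 25.3
side0 [312. 213.] 5 bed [ -0.2 -97.8] [  -2.6 -101.6] [  1.5 -95. ] 26.6
side0 [304. 225.] 8 bed [  0.3 -38.6] [ -2.5 -44.9] [  2.8 -30.3] 26.6
side0 [297. 239.] 11 bed [-0.2 25.5] [-3.5 16.8] [ 2.6 32. ] 27.7
scene6 bar 63 [[549.1, 147.1], [77.7, 39.1], 16.2]
side6 bar 73 [[531.5, 159.1], [40.4, 39.3], 65.7]
wrist 956 [[571.6, 148.0], [39.6, 33.2], 85.8]
w [503. 244.] 179 [-0.9 -9.2]
w [428. 259.] 144 [-0.8 52.4]
```

Run:
```python
import pickle;from h import *
th=np.radians(8.3);R=np.array([[np.cos(th),-np.sin(th)],[np.sin(th),np.cos(th)]])
for f in("1","2","3","6"):
    c=pickle.load(open(f"w_{f}.pkl","rb"));P=cloud(c,c["T"])*1000;Z=P[...,2]
    B=(P[...,:2]-[501.9,-23.6])@R
    m=(B[...,0]>-10)&(B[...,0]<3)&(abs(B[...,1])<115)&(Z>24.5)&(Z<28);k,L,st,ce=cv2.connectedComponentsWithStats(m.astype(np.uint8))
    for i in range(1,k):
        if st[i,4]>=6: print(f,ce[i].round(),st[i,4],B[L==i].mean(0).round(1),B[L==i].min(0).round(1),B[L==i].max(0).round(1))
```

```text
1 [327. 154.] 40 [-1.3 28.1] [-5.1 23.7] [ 2.7 31.5]
1 [327. 160.] 7 [-0.8 20.2] [-4.6 19.1] [ 2.9 20.5]
1 [323. 202.] 38 [ -1.6 -34.2] [ -5.  -38.1] [  1.9 -29.8]
1 [321. 246.] 32 [ -1.7 -95.3] [ -5.3 -99.1] [  1.9 -91.5]
2 [324. 160.] 41 [-1.5 27.6] [-5.5 23.9] [ 2.3 31.6]
2 [323. 166.] 9 [-2.7 20.2] [-7.5 19.2] [ 1.5 20.5]
2 [321. 207.] 34 [ -1.4 -33.5] [ -5.1 -37.3] [  2.6 -29.9]
2 [317. 252.] 35 [ -1.4 -96.2] [  -5.  -100.4] [  2.3 -92.5]
3 [340. 154.] 58 [-1.3 27.9] [-5.4 24. ] [ 2.5 31.9]
3 [337. 209.] 48 [ -1.7 -34.3] [ -5.6 -38.1] [  2.6 -30.4]
3 [336. 256.] 6 [ -1.5 -92.3] [ -4.5 -92.5] [  1.6 -92.2]
6 [505. 245.] 99 [ -1.1 -10.2] [ -5.4 -14.7] [ 2.8 -6.1]
6 [430. 260.] 94 [-1.2 51.6] [-5.5 47.3] [ 3.  55.7]
```

View pics/w_6.png

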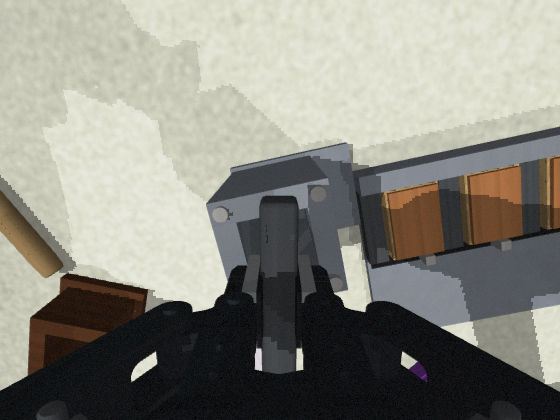

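The wrist view shows the bar (280,290) still aligned with the pads, and teeth at (430,260) and (505,245) in front of the blocks. The teeth have moved about 24 mm. I'll turn a little more to check that they're at the hard stop.

Request:
send_rows --deltas '[[[0,0,0],2],[[0,0,0],4],[[0,0,0],6],[[0,0,0],6],[[0,0,0],6]]'

```text
clock: 20.1
eef_pos: [0.5484, 0.1495, 0.1508]
eef_rot: [0.996, -0.086, 0.0, -0.0]
ft_force: [1.2, -0.1, 2.0]
grip_width: 0.0124
finger_force: 98.6
```

```bash
cat > teeth.py <<'E'
import sys,pickle;from h import *
th=np.radians(8.3);R=np.array([[np.cos(th),-np.sin(th)],[np.sin(th),np.cos(th)]])
c=pickle.load(open(f"w_{sys.argv[1]}.pkl","rb"));P=cloud(c,c["T"])*1000;Z=P[...,2]
B=(P[...,:2]-[501.9,-23.6])@R
m=(B[...,0]>-10)&(B[...,0]<3)&(abs(B[...,1])<115)&(Z>24.5)&(Z<28);k,L,st,ce=cv2.connectedComponentsWithStats(m.astype(np.uint8))
for i in range(1,k):
    if st[i,4]>=20: print(ce[i].round(),st[i,4],B[L==i].mean(0).round(1))
# bar edges (top face) relative to the tool
T=np.array(c["tool_from_camera"]);Q=cloud(c,T)*1000
pts=[]
for v in range(206,250,3):
    u=np.nonzero((Z[v]>160)&(Z[v]<178)&(abs(np.arange(560)-280)<32))[0]
    if len(u): pts.append(Q[v,u[0]].tolist()[:2]+Q[v,u[-1]].tolist()[:2]) 
pts=np.array(pts);print("bar in tool deg",[round(np.degrees(np.polyfit(pts[:,a],pts[:,a+1],1)[0]),1) for a in(0,2)])
E
python3 teeth.py 6; python3 look.py 7; python3 teeth.py 7; python3 go.py; python3 -c "
from station import arm;print(arm.observe()['wrist_torque'])"
```

```text
[505. 245.] 99 [ -1.1 -10.2]
[430. 260.] 94 [-1.2 51.6]
bar in tool deg [np.float64(-1.0), np.float64(0.3)]
[512. 223.] 103 [-1.2 -9.6]
[437. 245.] 93 [-1.2 52.1]
bar in tool deg [np.float64(0.2), np.float64(-0.8)]
20.15 [548.4 149.5 150.8] yaw -9.93 tilt [0.0002 0.0001] f [ 1.5 -0.1  2. ] j6 1.87
[-0.16078859 -0.43719237  0.2836129 ]
```

Request:
send_rows --deltas '[[[0,0,0],2],[[0,0,0],4],[[0,0,0],6],[[0,0,0],6]]'

```text
clock: 20.65
eef_pos: [0.5484, 0.1495, 0.1508]
eef_rot: [0.99, -0.139, 0.0, -0.0]
ft_force: [1.3, -0.2, 2.3]
grip_width: 0.0117
finger_force: 98.7
```

```bash
python3 look.py 8; python3 teeth.py 8; python3 go.py; python3 -c "
from station import arm
s=arm.observe();print(s['wrist_torque'],s['joint_torque'][5])"
python3 - <<'E'
import pickle;from h import *
# bar line in tool frame by fitLine on masked top-surface points, for each picture
for f in("6","7","8"):
    c=pickle.load(open(f"w_{f}.pkl","rb"));Q=cloud(c,np.array(c["tool_from_camera"]))*1000
    for v0,v1 in((204,262),(330,368)):
        m=np.zeros(Q.shape[:2],bool);m[v0:v1,245:315]=1;m&=(Q[...,2]>-32)&(Q[...,2]<-10)
        p=Q[m];print(f,v0,m.sum(),p[:,2].mean().round(1) if len(p) else 0,(rect(p[:,:3]/1000) if len(p)>10 else 0))
E
```

```text
[517. 198.] 109 [-1.1 -9.7]
[442. 229.] 99 [-1.1 52.1]
bar in tool deg [np.float64(0.2), np.float64(-0.9)]
20.7 [548.4 149.5 150.8] yaw -15.94 tilt [ 0.0001 -0.    ] f [ 1.8 -0.5  2.4] j6 1.98
[-0.07708801 -0.47791522  0.22474794] 0.3370813652873039
6 204 2259 -25.1 [[25.1, -0.3], [24.9, 28.0], 89.7]
6 330 1292 -25.1 [[-18.9, -0.2], [22.5, 13.7], 0.2]
7 204 2269 -25.1 [[25.1, -0.1], [28.1, 25.0], 0.4]
7 330 1305 -25.1 [[-18.7, -0.1], [22.4, 13.9], 0.1]
8 204 2272 -25.1 [[25.0, -0.4], [25.0, 28.1], 89.8]
8 330 1298 -25.0 [[-18.8, -0.0], [22.8, 13.9], 0.8]
```

The extra 6° no longer moves the teeth (‑9.6 to ‑9.7), so they're at the stop. I'm easing the key back within its play.

Request:
send_rows --deltas '[[[0,0,0],-6],[[0,0,0],-12],[[0,0,0],-18],[[0,0,0],-18]]'

```text
clock: 21.2
eef_pos: [0.5479, 0.1495, 0.1501]
eef_rot: [1.0, 0.017, -0.001, -0.0]
ft_force: [1.9, 0.1, -0.9]
grip_width: 0.0124
finger_force: 98.1
```

```bash
python3 look.py 9; python3 teeth.py 9; python3 go.py; python3 -c "
from station import arm
s=arm.observe();print(s['wrist_torque'],s['joint_torque'][5])"
```

```text
[497. 266.] 100 [ -1.2 -10.4]
[422. 274.] 90 [-1.2 51.5]
bar in tool deg [np.float64(0.4), np.float64(1.1)]
21.25 [548.  149.4 150.1] yaw 1.92 tilt [-0.001   0.0001] f [ 2.3  0.8 -1.4] j6 1.66
[-0.04309434 -0.58996143  0.02208378] -0.1811588415876031
```

Request:
send_rows --deltas '[[[0,0,0],-5],[[0,0,0],-10],[[0,0,0],-10]]'

```text
clock: 21.62
eef_pos: [0.5477, 0.1494, 0.15]
eef_rot: [0.995, 0.104, -0.001, 0.0]
ft_force: [2.2, -0.4, -3.5]
grip_width: 0.0121
finger_force: 98.0
```

```bash
python3 look.py 10; python3 teeth.py 10; python3 go.py; python3 -c "
from station import arm
s=arm.observe();print(s['wrist_torque'],s['joint_torque'][5])"
```

```text
[406. 295.] 91 [-1.2 51.5]
[477. 299.] 88 [ -1.2 -10.4]
[549. 303.] 88 [ -1.3 -72.5]
bar in tool deg [np.float64(-0.7), np.float64(1.3)]
21.675 [547.8 149.4 150. ] yaw 11.88 tilt [-0.0014 -0.0001] f [ 1.5 -0.2 -4.3] j6 1.49
[-0.11391695 -0.45767616  0.00695533] -0.14510064851492643
```

Torque is now near zero and the teeth are steady, so I'm lifting straight out.

Request:
send_rows --deltas '[[[0,0,-4],0],[[0,0,-12],0],[[0,0,-25],0],[[0,0,-45],0],[[0,0,-75],0]]'

```text
clock: 22.3
eef_pos: [0.5477, 0.1494, 0.2269]
eef_rot: [0.994, 0.105, -0.001, 0.0]
ft_force: [0.6, -0.4, -2.2]
grip_width: 0.0123
finger_force: 97.9
```

Request:
send_rows --deltas '[[[0,0,-30],0],[[0,0,-60],0],[[0,0,-78],0],[[0,0,-78],0],[[0,0,-78],0]]'

```text
clock: 22.92
eef_pos: [0.5477, 0.1494, 0.3025]
eef_rot: [0.994, 0.105, -0.001, 0.0]
ft_force: [0.6, 0.0, -2.3]
grip_width: 0.012
finger_force: 98.0
```

```bash
python3 look.py 11; python3 teeth.py 11;python3 go.py 445 325.2 300 52
```

```text
[364. 236.] 40 [-1.2 51.4]
[412. 239.] 39 [ -1.  -10.4]
[459. 242.] 39 [ -1.1 -72.3]
22.975 [547.5 149.4 302.1] yaw 12.06 tilt [-0.0028 -0.0003] f [ 0.5 -0.1 -2.7] j6 1.49
delta [-63.5, -193.4, 2.3] turn -39.9Traceback (most recent call last):
  File "teeth.py", line 14, in <module>
    pts=np.array(pts);print("bar in tool deg",[round(np.degrees(np.polyfit(pts[:,a],pts[:,a+1],1)[0]),1) for a in(0,2)])
                                                                           ~~~^^^^^
IndexError: too many indices for array: array is 1-dimensional, but 2 were indexed
```

```bash
python3 go.py 445.8 325.6 300 73
```

```text
22.975 [547.5 149.4 302.1] yaw 12.06 tilt [-0.0028 -0.0003] f [ 0.5 -0.1 -2.7] j6 1.49
delta [-62.7, -193.6, 2.3] turn -60.9
```

Request:
send_rows --deltas '[[[-15,-45,0],-10],[[-30,-90,0],-20],[[-45,-135,0],-30],[[-56,-170,0],-40],[[-62,-193,0],-50]]'

```text
clock: 23.6
eef_pos: [0.4456, 0.3264, 0.3021]
eef_rot: [0.855, 0.519, -0.001, -0.0]
ft_force: [-0.3, -0.2, -2.9]
grip_width: 0.0118
finger_force: 98.1
```

Request:
send_rows --deltas '[[[0,0,0],-6],[[0,0,0],-11],[[0,0,0],-11],[[0,0,0],-11]]'

```text
clock: 24.1
eef_pos: [0.4471, 0.325, 0.3029]
eef_rot: [0.804, 0.595, -0.001, -0.0]
ft_force: [0.1, 0.6, -2.7]
grip_width: 0.0121
finger_force: 98.2
```

```bash
python3 go.py 445.8 325.6 144.6 73
python3 - <<'E'
import pickle;from h import *;from station import imaging
M=[]
for n in("scene","side"):
    c=imaging.read_camera(n);P=cloud(c);Z=P[...,2]
    b=(abs(P[...,0]-.446)<.05)&(abs(P[...,1]-.325)<.05)
    m=b&(Z>.145)&(Z<.21);q=np.median(P[m],0);M.append(q);print(n,m.sum(),q)
    m=b&(abs(Z-.06)<.005);print("stand",rect(P[m]))
print("key",np.mean(M,0))
E
```

```text
24.1 [447.1 325.  302.9] yaw 72.96 tilt [-0.0013 -0.0007] f [ 0.1  0.6 -2.7] j6 0.78
delta [0.3, -1.3, 158.3] turn -0.0
scene 105 [0.45512845 0.31688661 0.18892832]
stand [[447.5, 322.7], [64.9, 67.3], 72.6]
side 195 [0.44141062 0.33133123 0.19224646]
stand [[446.6, 325.0], [61.8, 62.7], 73.9]
key [0.44826953 0.32410892 0.19058739]
```

Request:
send_rows --deltas '[[[0,-1.5,20],0],[[0,-1.5,50],0],[[0,-1.5,75],0],[[0,-1.5,95],0],[[0,-1.5,110],0]]'

```text
clock: 24.82
eef_pos: [0.4449, 0.3252, 0.1912]
eef_rot: [0.804, 0.595, -0.001, -0.0]
ft_force: [-0.1, -0.0, -3.0]
grip_width: 0.0122
finger_force: 98.1
```

```bash
python3 go.py
```

```text
24.825 [444.9 325.2 191.2] yaw 73.04 tilt [-0.0024 -0.0012] f [-0.1 -0.  -3. ] j6 0.78
```

Request:
send_rows --deltas '[[[0,0,15],0],[[0,0,28],0],[[0,0,38],0],[[0,0,45],0],[[0,0,47],0]]'

```text
clock: 25.45
eef_pos: [0.4458, 0.3257, 0.1464]
eef_rot: [0.804, 0.595, -0.0, -0.0]
ft_force: [-0.4, -0.2, -2.7]
grip_width: 0.012
finger_force: 98.1
```

```bash
python3 go.py
```

```text
25.45 [445.8 325.7 146.4] yaw 73.06 tilt [-0.0004 -0.0002] f [-0.4 -0.2 -2.7] j6 0.78
```

Request:
send_rows --deltas '[[[0,0,1],0],[[0,0,2],0],[[0,0,2],0],[[0,0,2],0]]'

```text
clock: 25.95
eef_pos: [0.446, 0.3258, 0.145]
eef_rot: [0.804, 0.595, 0.0, 0.0]
ft_force: [-0.7, 0.0, -2.3]
grip_width: 0.0123
finger_force: 98.1
```

Request:
send_rows --deltas '[[[0,0,0],0],[[0,0,0],0],[[0,0,0],0],[[0,0,0],0],[[0,0,0],0]]' --gripper 0

```text
clock: 26.58
eef_pos: [0.446, 0.3257, 0.1448]
eef_rot: [0.804, 0.595, 0.0, 0.0]
ft_force: [0.4, -0.7, -0.2]
grip_width: 0.0854
finger_force: 0.0
```

Request:
send_rows --deltas '[[[0,0,-10],0],[[0,0,-40],0],[[0,0,-90],0],[[0,0,-140],0],[[0,0,-160],0]]'

```text
clock: 27.2
eef_pos: [0.4472, 0.3264, 0.3095]
eef_rot: [0.804, 0.595, 0.003, 0.0]
ft_force: [0.6, 0.6, 0.1]
grip_width: 0.0855
finger_force: 0.0
```

```bash
python3 go.py
python3 - <<'E'
import pickle;from h import *;from station import imaging
for n in("scene","side"):
    c=imaging.read_camera(n);P=cloud(c);Z=P[...,2]
    b=(abs(P[...,0]-.446)<.06)&(abs(P[...,1]-.325)<.06)
    m=b&(Z>.15)&(Z<.18);print(n,m.sum(),Z[m].max(),rect(P[m]))
c=imaging.read_camera("wrist");T=np.array(c["tool_from_camera"]);print(T.round(3))
E
```

```text
27.2 [447.2 326.4 309.5] yaw 73.07 tilt [0.0058 0.0031] f [0.6 0.6 0.1] j6 0.78
scene 125 0.1736858462497585 [[450.1, 321.8], [85.1, 19.4], 73.5]
side 290 0.1725264935081544 [[446.3, 326.0], [81.0, 15.9], 72.5]
[[-0.001 -0.964 -0.267  0.068]
 [ 1.    -0.001 -0.     0.   ]
 [ 0.    -0.267  0.964 -0.142]
 [ 0.     0.     0.     1.   ]]
```

The key stands upright back in the stand. Now a look straight down the shaft to confirm the stem's angle.

```bash
python3 go.py 558 82 215 98.3
```

```text
27.35 [446.2 325.8 305.3] yaw 73.06 tilt [0.0014 0.0008] f [-0.4 -0.3 -1.3] j6 0.78
delta [-200.8, 177.9, 90.3] turn -25.2
```

Request:
send_rows --deltas '[[[-40,35,0],-5],[[-80,70,0],-10],[[-120,106,0],-15],[[-160,142,0],-20],[[-200,177,10],-25.2]]'

```text
clock: 27.98
eef_pos: [0.5568, 0.0812, 0.2925]
eef_rot: [0.653, 0.757, -0.001, -0.001]
ft_force: [-0.0, -0.2, 0.1]
grip_width: 0.0854
finger_force: 0.0
```

Request:
send_rows --deltas '[[[0,0,40],0],[[0,0,80],0],[[0,0,80],0],[[0,0,80],0]]'

```text
clock: 28.48
eef_pos: [0.5569, 0.083, 0.2148]
eef_rot: [0.654, 0.756, -0.0, -0.0]
ft_force: [1.0, 0.7, 0.6]
grip_width: 0.0854
finger_force: 0.0
```

```bash
python3 go.py; python3 look.py 12; python3 teeth.py 12 2>/dev/null
python3 - <<'E'
import pickle;from h import *
c=pickle.load(open("w_12.pkl","rb"));P=cloud(c,c["T"])*1000;Z=P[...,2]
b=(abs(P[...,0]-548.5)<22)&(abs(P[...,1]-149.5)<22)
for lo,hi in((6,14),(28,33),(32,42),(33.5,36),(37,42)):
    m=b&(Z>lo)&(Z<hi);print(lo,hi,m.sum(),rect(P[m]/1000) if m.sum()>5 else 0)
m=b&(Z<60);v,u=np.nonzero(m);print(u.min(),u.max(),v.min(),v.max())
I=c["img"][max(0,v.min()-15):v.max()+15,u.min()-15:u.max()+15];I=cv2.convertScaleAbs(I,alpha=2,beta=20)
cv2.imwrite("pics/stem.png",cv2.resize(I,(500,500),interpolation=cv2.INTER_CUBIC))
E
```

```text
28.475 [556.9  83.  214.8] yaw 98.28 tilt [-0.0007 -0.    ] f [1.  0.7 0.6] j6 -0.14
[208. 235.] 60 [-1.2 51.3]
[211. 290.] 55 [ -1.3 -10.4]
[214. 341.] 54 [ -1.3 -72.8]
6 14 1432 [[549.1, 149.4], [38.1, 37.5], 8.3]
28 33 62 [[549.1, 150.5], [16.7, 50.0], 72.3]
32 42 318 [[549.1, 149.4], [38.1, 38.2], 8.2]
33.5 36 117 [[548.5, 149.3], [37.0, 38.1], 8.5]
37 42 101 [[549.0, 149.6], [38.1, 37.5], 8.2]
257 303 95 142
```

View pics/stem.png

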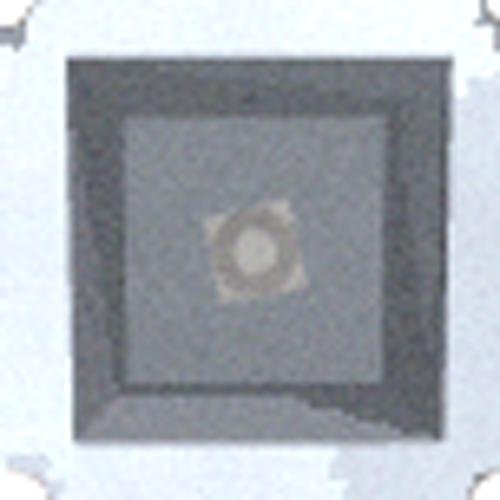

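The picture shows the shaft with the stem's square at its centre (255,250), tilted about 14° anticlockwise to the shaft's sides, so the stem is near 1.33 rad. I'm measuring that exactly.

Run:
```python
import pickle;from h import *
c=pickle.load(open("w_12.pkl","rb"));K=c["K"];T=c["T"]
I=c["img"][95:143,257:304].astype(np.float32)
s=6;J=cv2.GaussianBlur(cv2.resize(I,None,fx=s,fy=s,interpolation=cv2.INTER_CUBIC),(0,0),3)
w=J[...,2]-J[...,0]   # warmth
print("warmth pct",np.percentile(w,[5,50,90,99]))
for t in np.linspace(np.percentile(w,50),np.percentile(w,99.5),6)[1:5]:
    k,L,st,ce=cv2.connectedComponentsWithStats((w>t).astype(np.uint8));i=1+st[1:,4].argmax()
    v,u=np.nonzero(L==i);uv=np.c_[(u+.5)/s-.5+257,(v+.5)/s-.5+95]
    d=np.c_[(uv-[K[0,2],K[1,2]])/[K[0,0],K[1,1]],np.ones(len(uv))]@T[:3,:3].T;q=T[:3,3]+d*((.033-T[2,3])/d[:,2])[:,None]
    r=rect(q);p=(q[:,:2]-q[:,:2].mean(0))*1000;z=p[:,0]+1j*p[:,1]
    m4=(z**4).mean();a=(np.degrees(np.angle(-m4))/4)  # 4-fold moment: flats' direction mod 90
    print(round(t,1),len(u)/36,r,"flat yaw",round(a%90,1))
```

```text
warmth pct [-7.71274757 -5.94176865 -3.40954971  2.31891155]
-4.2 201.55555555555554 [[548.8, 149.1], [13.5, 13.2], 20.3] flat yaw 20.6
-2.5 181.61111111111111 [[548.9, 149.2], [12.6, 12.4], 21.8] flat yaw 20.5
-0.7 163.5 [[549.0, 149.3], [11.8, 11.8], 20.9] flat yaw 20.5
1.0 117.5 [[549.1, 149.3], [11.1, 11.3], 21.0] flat yaw 19.4
```

The stem is at about 1.35 rad, slightly short of 1.4: it got dragged back a little when I reversed the key. There's time to spare, so I'll repeat with the key, turn fully and lift without reversing.

```bash
python3 go.py 446 325.8 300 73
```

```text
28.525 [557.6  83.1 216. ] yaw 98.29 tilt [0.0016 0.    ] f [ 0.4 -0.   0.3] j6 -0.14
delta [256.3, -75.4, -84.1] turn 25.3
```

Request:
send_rows --deltas '[[[40,-12,-45],5],[[90,-27,-85],10],[[145,-43,-85],15],[[200,-59,-85],20],[[256,-75,-85],25.3]]'

```text
clock: 29.15
eef_pos: [0.4457, 0.3276, 0.3027]
eef_rot: [0.805, 0.593, 0.002, 0.0]
ft_force: [0.9, -0.2, -0.2]
grip_width: 0.0861
finger_force: 0.0
```

Request:
send_rows --deltas '[[[0,0,0],0],[[0,0,0],0],[[0,0,50],0],[[0,0,100],0],[[0,0,130],0]]'

```text
clock: 29.78
eef_pos: [0.4461, 0.3232, 0.1676]
eef_rot: [0.805, 0.594, -0.001, 0.0]
ft_force: [0.3, 0.5, -1.1]
grip_width: 0.0852
finger_force: 0.0
```

```bash
python3 go.py 446 325.8 144.8 73
```

```text
29.775 [446.1 323.2 167.6] yaw 72.85 tilt [-0.0017 -0.0014] f [ 0.3  0.5 -1.1] j6 0.78
delta [2.5, -0.9, 22.8] turn -0.1
```

Request:
send_rows --deltas '[[[1.5,0,15],0],[[1.5,0,24],0],[[1.5,0,24],0],[[1.5,0,24],0]]'

```text
clock: 30.28
eef_pos: [0.4474, 0.3272, 0.1472]
eef_rot: [0.804, 0.595, 0.001, 0.0]
ft_force: [-0.2, 0.4, 0.1]
grip_width: 0.0856
finger_force: 0.0
```

```bash
python3 go.py 446 325.8 144.8 73
```

```text
30.275 [447.4 327.2 147.2] yaw 72.96 tilt [0.0021 0.0011] f [-0.2  0.4  0.1] j6 0.79
delta [-1.7, -0.9, 2.4] turn -0.0
```

Request:
send_rows --deltas '[[[0,0,0],0],[[0,0,0],0],[[0,0,0],0],[[0,0,0],0],[[0,0,0],0]]' --gripper 1 --squeeze 110

```text
clock: 30.9
eef_pos: [0.4467, 0.327, 0.1461]
eef_rot: [0.804, 0.595, 0.0, 0.0]
ft_force: [-1.1, 0.8, 2.1]
grip_width: 0.0116
finger_force: 108.0
```

```bash
python3 go.py
```

```text
30.9 [446.7 327.  146.1] yaw 72.96 tilt [0.0006 0.0004] f [-1.1  0.8  2.1] j6 0.79
```

Request:
send_rows --deltas '[[[0,0,0],0],[[0,0,-20],0],[[0,0,-60],0],[[0,0,-110],0],[[0,0,-155],0]]'

```text
clock: 31.52
eef_pos: [0.4459, 0.3265, 0.3014]
eef_rot: [0.804, 0.595, -0.001, -0.0]
ft_force: [0.3, 0.0, -2.8]
grip_width: 0.0117
finger_force: 107.8
```

```bash
python3 go.py 547.9 149.6 300 12
```

```text
31.525 [445.9 326.5 301.4] yaw 72.96 tilt [-0.0013 -0.0007] f [ 0.3  0.  -2.8] j6 0.79
delta [-139.3, 149.3, 1.4] turn 61.0
```

Request:
send_rows --deltas '[[[-30,32,0],10],[[-62,66,0],20],[[-94,101,0],30],[[-120,129,0],40],[[-139,150,0],50]]'

```text
clock: 32.15
eef_pos: [0.5492, 0.1482, 0.2995]
eef_rot: [0.981, 0.196, -0.001, 0.0]
ft_force: [0.5, -0.1, -3.0]
grip_width: 0.0115
finger_force: 107.7
```

Request:
send_rows --deltas '[[[0,0,0],6],[[0,0,0],11],[[0,0,0],11],[[0,0,0],11]]'

```text
clock: 32.65
eef_pos: [0.5488, 0.15, 0.3001]
eef_rot: [0.994, 0.105, -0.001, -0.0]
ft_force: [0.5, 0.8, -3.6]
grip_width: 0.012
finger_force: 107.8
```

```bash
python3 go.py 549.1 149.7 186 12;  python3 - <<'E'
import pickle;from h import *;from station import imaging
M=[];N=[]
for n in("scene","side"):
    c=imaging.read_camera(n);P=cloud(c);Z=P[...,2]
    b=(abs(P[...,0]-.548)<.06)&(abs(P[...,1]-.15)<.06)
    m=b&(Z>.135)&(Z<.21);M.append(np.median(P[m],0));m=b&(Z>.225)&(Z<.27);N.append(np.median(P[m],0))
print("key low",np.mean(M,0),"up",np.mean(N,0))
E
```

```text
32.65 [548.8 150.  300.1] yaw 12.07 tilt [-0.0011 -0.0001] f [ 0.5  0.8 -3.6] j6 1.49
delta [0.4, 0.4, 114.1] turn 0.1
key low [0.54884886 0.1499111  0.18687999] up [0.54854988 0.14925986 0.24711321]
```

Well centred. Lowering, with force checks.

Request:
send_rows --deltas '[[[0,0,25],0],[[0,0,55],0],[[0,0,85],0],[[0,0,105],0],[[0,0,114],0]]'

```text
clock: 33.38
eef_pos: [0.5485, 0.15, 0.1855]
eef_rot: [0.995, 0.104, -0.001, 0.0]
ft_force: [-0.3, 0.6, -2.6]
grip_width: 0.0118
finger_force: 107.7
```

Request:
send_rows --deltas '[[[0,0,6],0],[[0,0,11],0],[[0,0,16],0],[[0,0,20],0]]'

```text
clock: 33.88
eef_pos: [0.5494, 0.15, 0.1669]
eef_rot: [0.995, 0.104, 0.0, -0.0]
ft_force: [-0.0, 0.1, -2.3]
grip_width: 0.0118
finger_force: 107.8
```

```bash
python3 go.py
```

```text
33.875 [549.4 150.  166.9] yaw 11.96 tilt [0.0008 0.0001] f [-0.   0.1 -2.3] j6 1.49
```

Request:
send_rows --deltas '[[[0,0,4],0],[[0,0,8],0],[[0,0,12],0],[[0,0,13.5],0],[[0,0,13.5],0]]'

```text
clock: 34.5
eef_pos: [0.5491, 0.15, 0.1531]
eef_rot: [0.995, 0.104, -0.0, -0.0]
ft_force: [0.9, -0.4, -2.6]
grip_width: 0.0119
finger_force: 107.8
```

```bash
python3 go.py; python3 look.py 13; python3 teeth.py 13
```

```text
34.5 [549.1 150.  153.1] yaw 11.96 tilt [-0.0001  0.    ] f [ 0.9 -0.4 -2.6] j6 1.49
[404. 295.] 87 [-1.2 51.5]
[475. 299.] 86 [ -1.3 -10.4]
[546. 303.] 87 [ -1.3 -72.4]
bar in tool deg [np.float64(0.8), np.float64(-0.1)]
```

Request:
send_rows --deltas '[[[0,0,1.5],4],[[0,0,1.5],8],[[0,0,1.5],12],[[0,0,1.5],12]]'

```text
clock: 35.05
eef_pos: [0.5495, 0.1498, 0.152]
eef_rot: [1.0, -0.0, 0.0, 0.0]
ft_force: [1.3, 0.2, -2.1]
grip_width: 0.0117
finger_force: 107.8
```

```bash
cat > st.py <<'E'
from station import arm
import numpy as np
s=arm.observe();print("tq",np.round(s['wrist_torque'],2),round(s['joint_torque'][5],2))
E
python3 look.py 14; python3 teeth.py 14; python3 go.py; python3 st.py
```

```text
[499. 260.] 101 [ -1.2 -10.6]
[424. 270.] 90 [-1.2 51.5]
bar in tool deg [np.float64(0.5), np.float64(-1.1)]
35.1 [549.4 149.8 152. ] yaw 0.05 tilt [ 0.0007 -0.0003] f [ 1.8 -1.4 -2.2] j6 1.7
tq [-0.17 -0.43  0.01] 0.16
```

Request:
send_rows --deltas '[[[0,0,0],4],[[0,0,0],8],[[0,0,0],8]]'

```text
clock: 35.48
eef_pos: [0.5494, 0.1498, 0.152]
eef_rot: [0.998, -0.069, 0.0, 0.0]
ft_force: [1.7, -2.1, -2.8]
grip_width: 0.0117
finger_force: 107.9
```

```bash
python3 look.py 15; python3 teeth.py 15; python3 go.py; python3 st.py
```

```text
[509. 231.] 100 [-1.2 -9.8]
[434. 251.] 98 [-1.1 52.1]
bar in tool deg [np.float64(-0.5), np.float64(-0.7)]
35.525 [549.4 149.8 152. ] yaw -7.9 tilt [ 0.0007 -0.0003] f [ 2.1 -0.7 -1.5] j6 1.84
tq [-0.41 -0.4   0.21] 0.3
```

Request:
send_rows --deltas '[[[0,0,0],2],[[0,0,0],4],[[0,0,0],4],[[0,0,0],4]]'

```text
clock: 36.02
eef_pos: [0.5493, 0.1499, 0.152]
eef_rot: [0.995, -0.105, 0.0, -0.0]
ft_force: [2.6, -1.6, -0.5]
grip_width: 0.0119
finger_force: 108.1
```

```bash
python3 look.py 16; python3 teeth.py 16; python3 go.py; python3 st.py
```

```text
[514. 215.] 109 [-1.  -9.7]
[439. 240.] 96 [-1.  52.1]
bar in tool deg [np.float64(0.2), np.float64(-0.2)]
36.075 [549.3 149.9 152. ] yaw -12.02 tilt [ 0.0005 -0.0001] f [ 1.4 -1.   0.2] j6 1.91
tq [-0.52 -0.49  0.33] 0.31
```

The teeth don't move any further (52.1), so this is the stop. I'm lifting without reversing, slowly at first.

Request:
send_rows --deltas '[[[0,0,-5],0],[[0,0,-10],0],[[0,0,-16],0],[[0,0,-22],0],[[0,0,-28],0]]'

```text
clock: 36.7
eef_pos: [0.5485, 0.1503, 0.18]
eef_rot: [0.994, -0.105, -0.001, -0.0]
ft_force: [0.3, -0.6, -2.7]
grip_width: 0.0118
finger_force: 112.5
```

```bash
python3 look.py 17; python3 teeth.py 17; python3 go.py
```

```text
[494. 205.] 88 [-1.  -9.8]
[425. 228.] 83 [-1.1 52.1]
36.75 [549.3 150.4 181.4] yaw -12.04 tilt [0.0006 0.0009] f [ 0.2  0.1 -2.6] j6 1.91Traceback (most recent call last):
  File "teeth.py", line 14, in <module>
    pts=np.array(pts);print("bar in tool deg",[round(np.degrees(np.polyfit(pts[:,a],pts[:,a+1],1)[0]),1) for a in(0,2)])
                                                                           ~~~^^^^^
IndexError: too many indices for array: array is 1-dimensional, but 2 were indexed
```

Request:
send_rows --deltas '[[[0,0,-25],0],[[0,0,-60],0],[[0,0,-95],0],[[0,0,-122],0],[[0,0,-122],0]]'

```text
clock: 37.38
eef_pos: [0.5503, 0.1504, 0.3052]
eef_rot: [0.994, -0.105, 0.003, -0.001]
ft_force: [-0.0, 0.2, -2.9]
grip_width: 0.0117
finger_force: 112.7
```

```bash
python3 go.py 446.7 327 300 73
```

```text
37.375 [550.3 150.4 305.2] yaw -12.03 tilt [0.0058 0.0012] f [-0.   0.2 -2.9] j6 1.91
delta [-138.2, -151.1, 4.9] turn -85.0
```

Request:
send_rows --deltas '[[[-30,-33,0],-10],[[-60,-66,0],-20],[[-90,-99,0],-30],[[-118,-129,0],-40],[[-138,-151,3],-50]]'

```text
clock: 38.0
eef_pos: [0.4438, 0.3277, 0.2972]
eef_rot: [0.944, 0.329, -0.001, -0.0]
ft_force: [0.5, -0.1, -3.4]
grip_width: 0.0122
finger_force: 112.5
```

Request:
send_rows --deltas '[[[0,0,0],-10],[[0,0,0],-20],[[0,0,0],-30],[[0,0,0],-35],[[0,0,0],-35]]'

```text
clock: 38.62
eef_pos: [0.4448, 0.3262, 0.2972]
eef_rot: [0.804, 0.594, -0.001, -0.0]
ft_force: [0.7, -0.2, -2.7]
grip_width: 0.0117
finger_force: 112.5
```

```bash
python3 go.py 446.7 327 146 73
python3 - <<'E'
from h import *;from station import imaging
M=[]
for n in("scene","side"):
    c=imaging.read_camera(n);P=cloud(c);Z=P[...,2]
    b=(abs(P[...,0]-.446)<.05)&(abs(P[...,1]-.325)<.05)
    m=b&(Z>.145)&(Z<.21);M.append(np.median(P[m],0))
print("key",np.mean(M,0))
E
```

```text
38.625 [444.8 326.2 297.2] yaw 72.92 tilt [-0.0024 -0.0009] f [ 0.7 -0.2 -2.7] j6 0.79
delta [1.6, 1.8, 151.1] turn -0.1
key [0.44548239 0.3243046  0.1837288 ]
```

Request:
send_rows --deltas '[[[0.5,0.5,20],0],[[0.5,0.5,50],0],[[0.5,0.5,75],0],[[0.5,0.5,95],0],[[0.5,0.5,108],0]]'

```text
clock: 39.35
eef_pos: [0.4451, 0.3262, 0.188]
eef_rot: [0.804, 0.594, -0.002, -0.0]
ft_force: [-1.0, 0.0, -3.0]
grip_width: 0.0117
finger_force: 112.4
```

Request:
send_rows --deltas '[[[0,0,15],0],[[0,0,27],0],[[0,0,36],0],[[0,0,41],0],[[0,0,41],0]]'

```text
clock: 39.98
eef_pos: [0.4462, 0.3268, 0.1496]
eef_rot: [0.804, 0.595, -0.0, -0.0]
ft_force: [0.0, 0.7, -2.1]
grip_width: 0.0121
finger_force: 112.5
```

```bash
python3 go.py
```

```text
39.975 [446.2 326.8 149.6] yaw 72.97 tilt [-0.0003 -0.0001] f [ 0.   0.7 -2.1] j6 0.79
```

Request:
send_rows --deltas '[[[0,0,1.5],0],[[0,0,3],0],[[0,0,3.5],0],[[0,0,3.5],0]]'

```text
clock: 40.48
eef_pos: [0.4463, 0.3268, 0.1463]
eef_rot: [0.804, 0.595, 0.0, -0.0]
ft_force: [-0.2, -0.3, -2.4]
grip_width: 0.0118
finger_force: 112.5
```

```bash
python3 go.py
```

```text
40.475 [446.3 326.8 146.3] yaw 72.96 tilt [0. 0.] f [-0.2 -0.3 -2.4] j6 0.79
```

Request:
send_rows --deltas '[[[0,0,0],0],[[0,0,0],0],[[0,0,0],0],[[0,0,0],0],[[0,0,0],0]]' --gripper 0

```text
clock: 41.1
eef_pos: [0.4463, 0.3268, 0.1463]
eef_rot: [0.804, 0.595, 0.0, -0.0]
ft_force: [0.5, 0.0, -1.3]
grip_width: 0.085
finger_force: 0.0
```

Request:
send_rows --deltas '[[[0,0,-10],0],[[0,0,-40],0],[[0,0,-90],0],[[0,0,-140],0],[[0,0,-160],0]]'

```text
clock: 41.72
eef_pos: [0.4475, 0.3275, 0.311]
eef_rot: [0.804, 0.595, 0.003, 0.0]
ft_force: [-0.1, 0.6, -0.5]
grip_width: 0.0854
finger_force: 0.0
```

Request:
send_rows --deltas '[[[-40,35,0],-5],[[-80,70,0],-10],[[-120,106,0],-15],[[-160,142,0],-20],[[-200,177,10],-25.2]]'

```text
clock: 42.35
eef_pos: [0.5576, 0.082, 0.2966]
eef_rot: [0.654, 0.757, 0.0, 0.0]
ft_force: [1.2, 0.6, -0.8]
grip_width: 0.0854
finger_force: 0.0
```

Request:
send_rows --deltas '[[[0,0,40],0],[[0,0,80],0],[[0,0,80],0],[[0,0,80],0]]'

```text
clock: 42.85
eef_pos: [0.5574, 0.0838, 0.2176]
eef_rot: [0.655, 0.756, 0.0, 0.0]
ft_force: [0.7, 0.1, 0.1]
grip_width: 0.0855
finger_force: 0.0
```

```bash
python3 go.py; python3 look.py 18; python3 teeth.py 18 2>/dev/null
python3 - <<'E'
import pickle;from h import *;from station import imaging
c=pickle.load(open("w_18.pkl","rb"));K=c["K"];T=c["T"];P=cloud(c,T)*1000;Z=P[...,2]
b=(abs(P[...,0]-548.5)<22)&(abs(P[...,1]-149.5)<22)&(Z<60);v,u=np.nonzero(b);u0,v0=u.min(),v.min()
m=(abs(P[...,0]-548.5)<22)&(abs(P[...,1]-149.5)<22)&(Z>6)&(Z<14);print("shaft",rect(P[(abs(P[...,0]-548.5)<22)&(abs(P[...,1]-149.5)<22)&(Z>6)&(Z<42)]/1000))
s=6;J=cv2.GaussianBlur(cv2.resize(c["img"][v0:v.max()+1,u0:u.max()+1].astype(np.float32),None,fx=s,fy=s,interpolation=cv2.INTER_CUBIC),(0,0),3)
w=J[...,2]-J[...,0]
for t in(-4.2,-2.5,-.7):
    k,L,st,ce=cv2.connectedComponentsWithStats((w>t).astype(np.uint8));i=1+st[1:,4].argmax()
    v,u=np.nonzero(L==i);uv=np.c_[(u+.5)/s-.5+u0,(v+.5)/s-.5+v0]
    d=np.c_[(uv-[K[0,2],K[1,2]])/[K[0,0],K[1,1]],np.ones(len(uv))]@T[:3,:3].T;q=T[:3,3]+d*((.033-T[2,3])/d[:,2])[:,None]
    p=(q[:,:2]-q[:,:2].mean(0))*1000;z=p[:,0]+1j*p[:,1];print(t,rect(q),round(np.degrees(np.angle(-(z**4).mean()))/4%90,1))
for n in("scene","side"):
    c=imaging.read_camera(n);P=cloud(c);Z=P[...,2]
    b=(abs(P[...,0]-.446)<.06)&(abs(P[...,1]-.325)<.06)
    m=b&(Z>.15)&(Z<.18);print(n,m.sum(),Z[m].max(),rect(P[m]))
E
python3 meas.py 18 | grep blk
```

```text
42.85 [557.4  83.8 217.6] yaw 98.18 tilt [0.0011 0.    ] f [0.7 0.1 0.1] j6 -0.13
[208. 234.] 54 [-1.5 52. ]
[211. 289.] 49 [-1.3 -9.8]
[214. 339.] 47 [ -1.4 -71.5]
shaft [[549.0, 149.4], [38.2, 38.2], 8.2]
-4.2 [[549.0, 149.3], [13.2, 13.3], 19.1] 19.4
-2.5 [[549.0, 149.4], [12.5, 12.5], 19.2] 19.5
-0.7 [[549.0, 149.5], [11.9, 11.9], 19.1] 19.7
scene 106 0.1727176029965169 [[449.9, 329.1], [71.6, 20.8], 71.2]
side 287 0.1723480251313638 [[446.3, 326.5], [79.5, 15.6], 73.6]
table -0.0001772973966757685 blk/top z
blk [244. 225.] 0.0327 [[528770.8, 44297.2], [58026.6, 41421.1], 8.1]
blk [246. 281.] 0.0326 [[537872.2, -15743.2], [58419.8, 43161.5], 8.1]
blk [248. 333.] 0.0326 [[546518.7, -76958.9], [57989.7, 44722.4], 7.9]
```

```bash
python3 -c "
from station import job;print(job.finish_job())"
```

```text
the job is handed in; nothing more can be done
None
```

I handed the job in at about 43 s: all three blocks are home in one even row, the teeth are in front of them, and the key is upright in its stand. The stem last measured about 1.37 rad (±0.02) against the 1.4 stop; it took two passes with the key, and on the second the teeth moved no further.

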